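# Sort inspected lamp modules into light-source bays and returns tray

## Robot

A 6-joint arm with a two-finger parallel gripper is mounted at the origin on the work surface. World frame = base frame: x ahead of the robot, y to its left, z up, the work surface at z = 0. Lengths are in m, angles in rad, forces in N, time in s.
With the tool pointing down it reaches from about 0.25 to 0.775 m from the base axis. Payload 8.9 kg.
Tool frame: the origin (TCP) lies between the finger pads; the fingertips stand 17 mm ahead of it and the grasp point (between the pads) lies 2 mm behind it (arm.nose_length is the distance from the TCP to the fingertips, in m); z points along the fingers, y is the direction in which the jaws open and shut (so a half turn about z gives the same grasp; the last joint's range is limited). The gripper opens to 85 mm and grips with 20 to 120 N. Pads are 22 mm wide; open, the fingers measure 114 mm over their backs; the gripper's body (76 mm by 85 mm) begins 54 mm behind the grasp point. The pads swing forward as they close: fully open they stand 13 mm farther back than shut.
Start: joints at [1.205, 0.291, -0.153, 1.127, 0, 1.431], TCP at [0.118, 0.512, 0.225] pointing down, gripper open.
Joint ranges: [-2.52, 2.52], [-0.91, 1.74], [-1.3, 1.37], [-1.96, 2.02], [-1.52, 1.47], [-3.14, 3.14]. Speed limits (rad/s): [2.22, 2.22, 2.79, 3.14, 3.14, 3.14].

## Interface

Orientations are given as a rotation vector (axis times angle).
In Python, from cell import status, vision, order, arm gives the robot as it stands.
- The arm moves only by the tool jog_arm, never from a script. Its argument "motion" is a list of rows, each a list of 7 numbers: the turn, a rotation vector about the tool's x, y, z in rad, then the shift along the tool's x, y, z in mm, then the finger opening in mm, from 0 to 85.4. A call has 1 to 10 rows; each row shifts and turns the commanded pose from where the row before left it, along the tool's axes as they then stand; what a row does not reach is not made up. A row lasts 1/8 s, in which the tool goes at most 62.5 mm and 10.7 degrees, less where a joint would pass 70% of its speed; a pose out of reach is approached as far as the arm can. A call with a gripper value outside its range is refused whole. The fingers move at their own pace and stop on an object; the grip force is fixed at half the most. Time passes only in rows, so rows that do not move let the fingers close. It gives the time, the measured TCP pose, the force and the opening at its end, in the units of the state.
- status.read_state(): the state, without advancing time (a new reading comes with each control period).
- vision.snapshot(name): name is "side" or "top" or "wrist"; returns the picture (400x640x3 uint8, blue, green, red); there is no depth.
- vision.calibration(name): a dict with "fovy" (degrees; the focal length in pixels is half the picture's height over the tangent of half this angle, whatever the lens; pixels are square), "cx", "cy" (the principal point, pixels), "pose" (4x4, takes a point from camera to world coordinates); the wrist camera has in their place "hand_eye" (4x4, takes a point from camera to tool coordinates, whose origin is the TCP and whose axes are the flange's). Camera axes: x right, y up, looking along -z (the intrinsics and any distortion apply to the point x, -y, -z); pixel columns grow to the right and rows downward; lengths in m; the calibration is good to about 2 mm. The wrist camera is an equidistant fisheye: a pixel r from the principal point sees the ray r / f radians off the axis. A picture is of the moment at which its call begins: read the wrist's pose just before it. calibration takes no time and is no camera call.
- order.close_job(): hands the job in, once; it reports no verdict.
Trained networks look in the newest picture that a camera, given by its name, has taken for a name from the list of things; names that differ only in an ending like _2 or _b are one class to them, and where a whole thing is asked for, a point or a joint stands for the part that bears it (a point fixed in the world has none). Each returns a list of dicts, best first, with "confidence" (0 to 1); they miss things now and then, are a little off and sometimes report something else, mostly with a low value. They report only what shows in the picture. A call takes as long as a camera call. They do not tell look-alikes from the thing itself.
- vision.find_in(thing, camera): "box" ([left, top, width, height] in pixels, round what is visible of it).
- vision.place_of(thing, camera): "at" ([row, column] in pixels: a listed point, or the origin of a listed thing).
The state is a dict: "t": time; "joint_pos": joint angles; "qd": joint speeds; "joint_torque": joint torques, N m; "position": TCP position; "eef_rot": TCP orientation; "wrist_force": force on the tool from outside, world axes, zero at the start; "ft_torque": the same for the moment, N m; "opening": finger opening in m.
Only numpy, scipy, OpenCV 4.12 (cv2) and the standard library are available. Lean on these libraries where they do the work, as an engineer would, in place of code of your own. Each camera call takes 0.05 s, during which the arm holds its last target.

## Task

Sort the three inspected lamp modules by the shape of their yellow tag: the two with a round tag have passed, so slide each one, window end first, up into a bay of the sloping light-source console (one module to a bay, either way about) until it is fully home and the spring catch has clicked behind its front plate. The one with the three-cornered tag is rejected: lay it upright and flat in one of the nests of the white returns tray, and never push it into the console. Leave the bottle, the lens can and the stage controller standing where they are, and do not drop a module.

Things in the scene. Friction and masses are not known exactly. Their poses are not given: they have to be found in the camera images.
- module_a: Lamp module, 130 long (x) x 56 wide (y) x 60 high, 0.27-0.53 kg, loose, lying upright. Origin: centre of the underside; +x to the window end, z up. Silver body 38 wide, 30 high, a wider grey plate at each end. On top, x = -6 to 34, a black finned heat sink 24 wide, z = 30 to 60: the grip. Behind it, about x = -30, a flat yellow tag 35 across: ROUND (disc) = passed.
- module_b: Lamp module, 130 long (x) x 56 wide (y) x 60 high, 0.27-0.53 kg, loose, lying upright. Origin: centre of the underside; +x to the window end, z up. Silver body 38 wide, 30 high, a wider grey plate at each end. On top, x = -6 to 34, a black finned heat sink 24 wide, z = 30 to 60: the grip. Behind it, about x = -30, a flat yellow tag 35 across: ROUND (disc) = passed.
- module_c: Lamp module, 130 long (x) x 56 wide (y) x 60 high, 0.27-0.53 kg, loose, lying upright. Origin: centre of the underside; +x to the window end, z up. Silver body 38 wide, 30 high, a wider grey plate at each end. On top, x = -6 to 34, a black finned heat sink 24 wide, z = 30 to 60: the grip. Behind it, about x = -30, a flat yellow tag 35 across: THREE-CORNERED = rejected.
- module_a_window (a point): Centre of the window in the front plate of module_a, at x = 65, z = 15 of the module; axes as the module's. The end plates are 56 wide, 30 high, 11 thick (module x = 54 to 65 and -65 to -54).
- module_b_window (a point): Centre of the window in the front plate of module_b, at x = 65, z = 15 of the module; axes as the module's. The end plates are 56 wide, 30 high, 11 thick (module x = 54 to 65 and -65 to -54).
- module_c_window (a point): Centre of the window in the front plate of module_c, at x = 65, z = 15 of the module; axes as the module's. The end plates are 56 wide, 30 high, 11 thick (module x = 54 to 65 and -65 to -54).
- console: Light-source console, fixed to the bench, 184 wide (y), from x = -108 to 150, origin on the bench. White housing 160 high at the back (x = 68 to 150); before it a deck with two open bays 80 apart slopes down towards the robot, its low front edge about 20 over the bench; the hood over the bays is up to 160 high.
- bay_left: left bay of the console (+y half). Frame tilted with the deck: origin on the deck, where the centre of a module's underside lies when fully home; x up the slope, away from the robot, 30 deg above level; z normal to the deck, leaning 30 deg from vertical towards the robot; y level. Module axes go along these. Origin 85 over the bench; stop at x = 68, so home is x = -2.5 to 3.
- bay_right: right bay of the console (-y half). Frame tilted with the deck: origin on the deck, where the centre of a module's underside lies when fully home; x up the slope, away from the robot, 30 deg above level; z normal to the deck, leaning 30 deg from vertical towards the robot; y level. Module axes go along these. Origin 85 over the bench; stop at x = 68, so home is x = -2.5 to 3.
- catch_left (a joint): Spring catch of the left bay, hinge angle in rad: 0 = closed (sprung in), 0.4 = fully pushed aside. Reads near 0 both when the bay is empty and when the catch has clicked behind a front plate.
- catch_right (a joint): Spring catch of the right bay, hinge angle in rad: 0 = closed (sprung in), 0.4 = fully pushed aside. Reads near 0 both when the bay is empty and when the catch has clicked behind a front plate.
- bay_left_entry (a point): Point on the left bay's deck, bay x = -55, y = 0, z = 0, axes as the bay's: with its origin here a module lies flat in the open, short of the catch; then it slides up. Deck from bay x = -125; side walls 22 high, 68 apart, tapering beyond x = 14 on the inner side to 30 from the centre line. A hood over x = 50 to 73 leaves 38 of height.
- bay_right_entry (a point): Point on the right bay's deck, bay x = -55, y = 0, z = 0, axes as the bay's: with its origin here a module lies flat in the open, short of the catch; then it slides up. Deck from bay x = -125; side walls 22 high, 68 apart, tapering beyond x = 14 on the inner side to 30 from the centre line. A hood over x = 50 to 73 leaves 38 of height.
- catch_left_tip (a point): Tip of the left catch: a steel lever at the bay's outer (+y) wall, hinged at bay x = 21, y = +36, slanting up-slope and inward to this tip at x = 51, y = +23.5; z = 5 to 22 over the deck. The edge of a sliding front plate pushes it outward (1.5 to 4 N at the tip, 5 to 8 N on the slide); it springs in behind the plate.
- catch_right_tip (a point): Tip of the right catch: a steel lever at the bay's outer (-y) wall, hinged at bay x = 21, y = -36, slanting up-slope and inward to this tip at x = 51, y = -23.5; z = 5 to 22 over the deck. The edge of a sliding front plate pushes it outward (1.5 to 4 N at the tip, 5 to 8 N on the slide); it springs in behind the plate.
- tray: White returns tray, fixed to the bench, 154 x 154, 30 high, with two nests side by side in y. Origin: centre of its underside, z up.
- nest_left (a point): Centre of the floor of the tray's left nest (+y), 6 above the bench. A flat rubber-lined pocket 142 long (tray x) by 68 wide (tray y); its walls rise 24 above this floor. x and y along the pocket, z up.
- nest_right (a point): Centre of the floor of the tray's right nest (-y), 6 above the bench. A flat rubber-lined pocket 142 long (tray x) by 68 wide (tray y); its walls rise 24 above this floor. x and y along the pocket, z up.
- reagent_bottle: Bystander: white plastic reagent bottle, 60 in diameter, 190 high, loose. Origin: centre of the underside.
- lens_can: Bystander: black lens can with grey lid, 62 in diameter, 90 high, loose. Origin: centre of the underside.
- stage_controller: Bystander: white stage controller box, 60 (x) x 110 (y) x 60 high, loose. Origin: centre of the underside.
Mind the look-alikes: they are no part of the job. What is shaped like the module_b but pink or purple is not meant.

How it is judged:
By the outcome, as a careful person would: the job done as asked, in the order asked, and still so for the second after the job is handed in, with the robot touching nothing.
It also fails if it takes over 72 s, if anything falls off the work surface, if the arm or the gripper's body presses on something with over 40 N, if the wrist force passes 120 N, or if a joint passes its speed limit or range.

## Working session

There is one attempt and no reset: what is moved stays moved. The work goes in short steps, Python scripts to look and compute and a tool call to move; the robot and the scene stay as the last step left them, time stands still between calls to the robot, and variables do not carry over. Pictures are saved under pics/ and viewed, and the job is handed in when it is done.

Besides the shell and the picture viewer there is one more tool, called after "Call:" as a command line: name --pt "numbers of a row" for each row, then --argument value for the rest. jog_arm: Moves the arm, as the interface text tells. Its arguments: {"type":"object","properties":{"motion":{"type":"array"}},"required":["motion"]}

```bash
ls; mkdir -p pics; python3 - <<'E'
from cell import status, vision, order, arm
import cv2,numpy as np
print(status.read_state())
for n in ["side","top","wrist"]:
    im=vision.snapshot(n); cv2.imwrite(f"pics/{n}0.png",im)
    print(n,vision.calibration(n))
print([a for a in dir(arm) if a[0]!='_'],arm.nose_length)
E
```

```text
pics
{'t': 0.0, 'joint_pos': array([ 1.20467067e+00,  2.91260852e-01, -1.54131795e-01,  1.12674600e+00,
        5.93259222e-06,  1.43149849e+00]), 'qd': array([-0.00023942, -0.00022214,  0.00043088, -0.00072065, -0.00028584,
       -0.00093218]), 'joint_torque': array([ 1.00566533e-03, -5.37145722e+01,  3.31371582e+01,  1.60872872e-02,
       -2.26747397e-04, -3.37579922e-05]), 'position': array([0.11788958, 0.51111087, 0.22414039]), 'eef_rot': array([-3.55498261e-01, -3.12106977e+00,  2.03898802e-03]), 'wrist_force': array([ 0.28576488, -0.67264403, -0.37306871]), 'ft_torque': array([-0.05493702, -0.00691138, -0.01768303]), 'opening': 0.0853400090423394}
side {'fovy': 47.02749613877222, 'cx': 321.1063665069944, 'cy': 202.3800411268007, 'pose': array([[ 0.97074075,  0.15863905, -0.18026659,  0.384453  ],
       [-0.24008217,  0.62620682, -0.74177191, -0.97611469],
       [-0.00478982,  0.76334702,  0.64597089,  0.95142162],
       [ 0.        ,  0.        ,  0.        ,  1.        ]])}
top {'fovy': 56.67689676157411, 'cx': 316.58916212815205, 'cy': 197.753727810365, 'pose': array([[ 0.01239104,  0.99661601, -0.0812588 ,  0.52676112],
       [-0.99992022,  0.01215074, -0.00345099,  0.00819761],
       [-0.00245196,  0.08129508,  0.99668706,  1.08890072],
       [ 0.        ,  0.        ,  0.        ,  1.        ]])}
wrist {'fovy': 65.70646984690485, 'cx': 321.20495599434, 'cy': 198.168172322084, 'hand_eye': array([[-1.88864102e-04,  9.54193576e-01,  2.99189878e-01,
         7.66181119e-02],
       [ 9.99999883e-01,  4.71295114e-05,  4.80943420e-04,
         3.82510534e-04],
       [ 4.44812449e-04,  2.99189934e-01, -9.54193474e-01,
        -1.48405310e-01],
       [ 0.00000000e+00,  0.00000000e+00,  0.00000000e+00,
         1.00000000e+00]])}
['IKError', 'nose_length'] 0.017
```

View pics/top0.png

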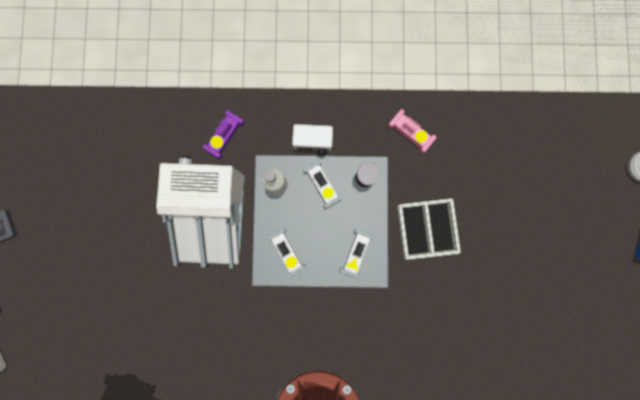

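View pics/side0.png

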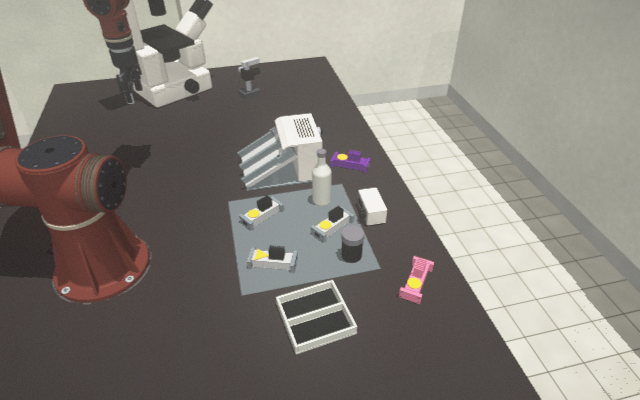

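View pics/wrist0.png

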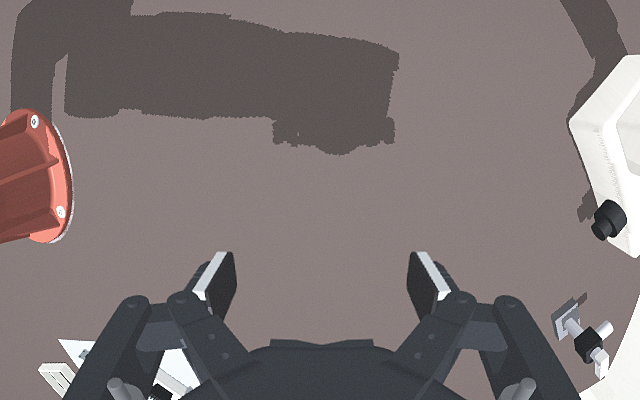

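```bash
cat > h.py <<'E'
from cell import status, vision, order, arm
import cv2,numpy as np
from scipy.spatial.transform import Rotation as R
from scipy.optimize import least_squares
def tool():
    s=status.read_state(); T=np.eye(4); T[:3,:3]=R.from_rotvec(s['eef_rot']).as_matrix(); T[:3,3]=s['position']; return T
def cam(n,T=None):
    c=dict(vision.calibration(n)); c['n']=n; c['f']=200/np.tan(np.radians(c['fovy'])/2)
    if n=='wrist': c['pose']=(tool() if T is None else T)@c['hand_eye']
    return c
def ray(c,row,col):
    u=col-c['cx'];v=row-c['cy'];
    if c['n']=='wrist':
        r=np.hypot(u,v);th=r/c['f'];d=np.array([np.sin(th)*u/max(r,1e-9),-np.sin(th)*v/max(r,1e-9),-np.cos(th)])
    else: d=np.array([u,-v,-c['f']]);d/=np.linalg.norm(d)
    return c['pose'][:3,3],c['pose'][:3,:3]@d
def onz(c,rc,z):
    o,d=ray(c,*rc); return o+d*(z-o[2])/d[2]
def tri(obs):
    A=np.zeros((3,3));b=np.zeros(3)
    for c,rc in obs:
        o,d=ray(c,*rc);P=np.eye(3)-np.outer(d,d);A+=P;b+=P@o
    p=np.linalg.solve(A,b)
    res=[np.linalg.norm((np.eye(3)-np.outer(ray(c,*rc)[1],ray(c,*rc)[1]))@(p-ray(c,*rc)[0])) for c,rc in obs]
    return p,res
def proj(c,P):
    P=np.atleast_2d(P);M=np.linalg.inv(c['pose']);q=P@M[:3,:3].T+M[:3,3]
    x,y,z=q[:,0],-q[:,1],-q[:,2]
    if c['n']=='wrist':
        r=np.hypot(x,y);th=np.arctan2(r,z);k=th/np.maximum(r,1e-12)*c['f'];return np.c_[c['cy']+k*y,c['cx']+k*x]
    return np.c_[c['cy']+c['f']*y/z,c['cx']+c['f']*x/z]
E
python3 - <<'E'
from h import *
ct,cs=cam('top'),cam('side')
for t in ["module_a","module_a_window","module_c","console","bay_left","bay_right","bay_left_entry","bay_right_entry","catch_left_tip","catch_right_tip","tray","nest_left","nest_right","reagent_bottle","lens_can","stage_controller"]:
    for n in ("top","side"):
        r=vision.place_of(t,n); print(t,n,[(np.round(q['at'],1).tolist(),round(q['confidence'],2)) for q in r[:6]])
print(status.read_state()['t'])
E
```

```text
module_a top [([184.6, 321.2], 0.96), ([250.9, 285.7], 0.91), ([254.8, 355.5], 0.9), ([136.4, 225.2], 0.89), ([134.7, 410.4], 0.62)]
module_a side [([261.0, 271.6], 0.86), ([282.8, 416.9], 0.86), ([229.4, 331.8], 0.74), ([164.7, 351.5], 0.71), ([216.8, 262.6], 0.65), ([169.1, 274.1], 0.34)]
module_a_window top [([230.9, 272.5], 0.77), ([228.2, 426.2], 0.71)]
module_a_window side [([201.8, 277.3], 0.71)]
module_c top [([184.6, 321.2], 0.96), ([250.9, 285.7], 0.91), ([254.8, 355.5], 0.9), ([136.4, 225.2], 0.89), ([134.7, 410.4], 0.62)]
module_c side [([261.0, 271.6], 0.86), ([282.8, 416.9], 0.86), ([229.4, 331.8], 0.74), ([164.7, 351.5], 0.71), ([216.8, 262.6], 0.65), ([169.1, 274.1], 0.34)]
console top [([223.0, 209.0], 0.91), ([241.1, 217.7], 0.68), ([206.3, 216.8], 0.55)]
console side [([169.2, 273.5], 0.6), ([256.5, 351.5], 0.26), ([152.9, 261.6], 0.25)]
bay_left top [([226.2, 188.7], 0.81), ([209.7, 173.1], 0.24)]
bay_left side [([139.5, 272.4], 0.59)]
bay_right top [([222.8, 215.6], 0.69), ([223.8, 187.4], 0.6)]
bay_right side [([159.3, 275.4], 0.62)]
bay_left_entry top [([240.8,
[... 247 characters left out ...]
8, 281.3], 0.61)]
catch_right_tip top [([207.2, 222.9], 0.5)]
catch_right_tip side [([149.1, 286.2], 0.55), ([258.6, 273.2], 0.49)]
tray top []
tray side [([316.2, 315.9], 0.56), ([151.4, 284.3], 0.47)]
nest_left top [([231.5, 413.3], 0.55)]
nest_left side [([304.7, 308.5], 0.58), ([264.5, 293.9], 0.47)]
nest_right top [([209.3, 219.7], 0.75), ([225.7, 440.0], 0.55)]
nest_right side []
reagent_bottle top [([184.2, 277.3], 0.87)]
reagent_bottle side [([201.4, 320.6], 0.73)]
lens_can top [([181.3, 363.1], 0.93), ([223.2, 441.7], 0.19)]
lens_can side [([253.9, 351.2], 0.89), ([164.0, 260.9], 0.31)]
stage_controller top [([138.1, 311.9], 0.74)]
stage_controller side [([214.8, 374.7], 0.77)]
1.75
```

```bash
python3 - <<'E'
from h import *
ct,cs=cam('top'),cam('side')
def t(n,a,b):
    p,r=tri([(ct,a),(cs,b)]);print(n,np.round(p,3),np.round(r,4))
t('m1 near left',[250.9,285.7],[216.8,262.6])
t('m2 far',[184.6,321.2],[229.4,331.8])
t('m3 tri',[254.8,355.5],[261,271.6])
t('bayL',[226.2,188.7],[139.5,272.4]);t('bayR',[222.8,215.6],[159.3,275.4])
t('bayLe',[240.8,189.3],[151.1,261.7]);
t('ctl',[210.5,171],[124.8,281.3]);t('ctr',[207.2,222.9],[149.1,286.2])
t('nestL',[231.5,413.3],[304.7,308.5])
print('nestR',onz(ct,[225.7,440],.006))
t('bottle',[184.2,277.3],[201.4,320.6]);t('can',[181.3,363.1],[253.9,351.2]);t('ctrl',[138.1,311.9],[214.8,374.7])
print('tags',onz(ct,[262,291],.031),onz(ct,[193,328],.031),onz(ct,[265,353],.031))
E
```

```text
m1 near left [ 0.459  0.101 -0.006] [0.0002 0.0002]
m2 far [ 0.655 -0.001 -0.012] [0.0009 0.0009]
m3 tri [ 0.453 -0.103  0.008] [0.0019 0.0019]
bayL [0.533 0.345 0.114] [0.0054 0.0054]
bayR [0.537 0.288 0.071] [0.0009 0.0009]
bayLe [0.493 0.359 0.065] [0.006 0.006]
ctl [0.572 0.382 0.144] [0.0051 0.0051]
ctr [0.573 0.255 0.127] [0.0042 0.0042]
nestL [ 0.521 -0.27   0.006] [0.0008 0.0008]
nestR [ 0.53785175 -0.34810677  0.006     ]
bottle [ 0.653  0.13  -0.007] [0.0018 0.0018]
can [ 0.671 -0.126  0.003] [0.0059 0.0059]
ctrl [ 0.799  0.028 -0.01 ] [0.0023 0.0023]
tags [0.43019001 0.08183282 0.031     ] [ 0.6270725  -0.02065923  0.031     ] [ 0.42402749 -0.09316006  0.031     ]
```

```bash
python3 - <<'E'
from h import *
im=cv2.imread('pics/top0.png'); cv2.imwrite('pics/top0z.png',cv2.resize(im[130:290,150:350],None,fx=4,fy=4,interpolation=cv2.INTER_CUBIC)[:600])
E
```

```text
(no output)
```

View pics/top0z.png

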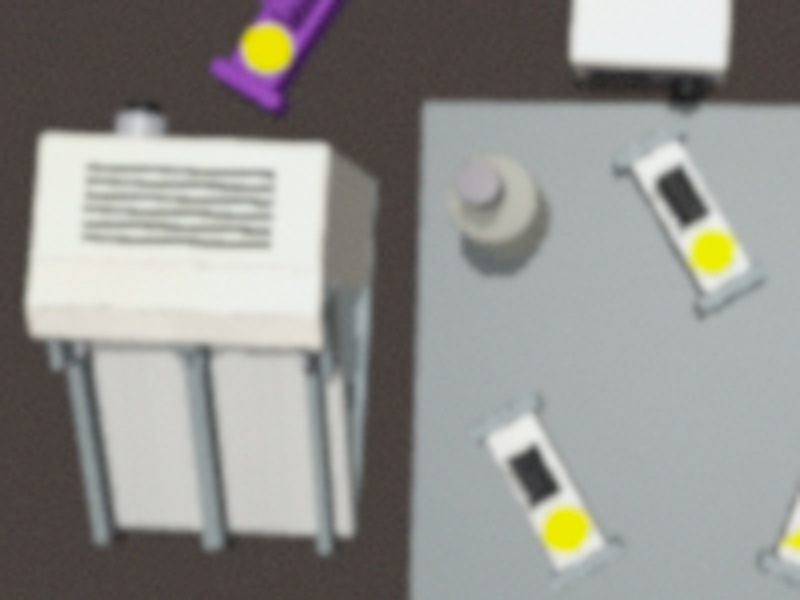

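```bash
cat >> h.py <<'E'
from scipy.spatial.transform import Slerp
def down(az,tilt=0.0):
    """tool rot: tool x = -(heading az) , z down; tilt>0 tips tool z forward along heading az (slope)"""
    c,s=np.cos(az),np.sin(az); ct,st=np.cos(tilt),np.sin(tilt)
    x=-np.array([c*ct,s*ct,st]); z=np.array([c*st,s*st,-ct]); y=np.cross(z,x); return np.c_[x,y,z]
def plan(P,Rt,op,n=None,v=45,w=8,T=None,show=True):
    T=tool() if T is None else T; P=np.array(P,float)
    r0=R.from_matrix(T[:3,:3]); r1=R.from_matrix(Rt); ang=np.degrees((r0.inv()*r1).magnitude()); d=np.linalg.norm(P-T[:3,3])*1e3
    if n is None: n=int(np.ceil(max(d/v,ang/w,1)))
    sl=Slerp([0,1],R.concatenate([r0,r1])); cur=T.copy(); rows=[]
    for i in range(1,n+1):
        f=i/n; p=T[:3,3]+f*(P-T[:3,3]); r=sl(f)
        dr=(R.from_matrix(cur[:3,:3]).inv()*r).as_rotvec(); ds=cur[:3,:3].T@(p-cur[:3,3])*1e3
        row=[round(a,3)+0. for a in dr]+[round(a,1)+0. for a in ds]+[op]; rows.append(row)
        cur[:3,3]+=cur[:3,:3]@np.array(row[3:6])/1e3; cur[:3,:3]=cur[:3,:3]@R.from_rotvec(row[:3]).as_matrix()
    if show:
        print(n,'rows, end',np.round(cur[:3,3],4))
        for r in rows: print(r,end=',\n')
    return cur,rows
E
python3 - <<'E'
from h import *
plan([.42,.2,.38],down(0),85,n=10)
E
```

```text
10 rows, end [0.42 0.2  0.38]
[np.float64(0.0), np.float64(0.0), np.float64(-0.023), np.float64(-36.4), np.float64(-23.6), np.float64(-15.5), 85],
[np.float64(0.0), np.float64(0.0), np.float64(-0.022), np.float64(-35.9), np.float64(-24.4), np.float64(-15.6), 85],
[np.float64(0.0), np.float64(0.0), np.float64(-0.023), np.float64(-35.3), np.float64(-25.2), np.float64(-15.5), 85],
[np.float64(0.0), np.float64(0.0), np.float64(-0.023), np.float64(-34.8), np.float64(-25.9), np.float64(-15.5), 85],
[np.float64(0.0), np.float64(0.0), np.float64(-0.022), np.float64(-34.1), np.float64(-26.8), np.float64(-15.6), 85],
[np.float64(0.0), np.float64(0.0), np.float64(-0.023), np.float64(-33.5), np.float64(-27.5), np.float64(-15.5), 85],
[np.float64(0.0), np.float64(0.0), np.float64(-0.023), np.float64(-32.9), np.float64(-28.3), np.float64(-15.5), 85],
[np.float64(0.0), np.float64(0.0), np.float64(-0.022), np.float64(-32.3), np.float64(-29.1), np.float64(-15.6), 85],
[np.float64(0.0), np.float64(0.0), np.float64(-0.023), np.float64(-31.6), np.float64(-29.7), np.float64(-15.5), 85],
[np.float64(0.0), np.float64(0.0), np.float64(-0.023), np.float64(-30.9), np.float64(-30.5), np.float64(-15.5), 85],
```

Call:
jog_arm --pt "0 0 -0.023 -36 -24 -15 85" --pt "0 0 -0.023 -36 -24 -15 85" --pt "0 0 -0.023 -35 -25 -16 85" --pt "0 0 -0.023 -35 -26 -16 85" --pt "0 0 -0.023 -34 -27 -16 85" --pt "0 0 -0.023 -34 -27 -16 85" --pt "0 0 -0.023 -33 -28 -16 85" --pt "0 0 -0.023 -32 -29 -16 85" --pt "0 0 -0.023 -32 -30 -16 85" --pt "0 0 -0.023 -31 -30 -16 85"

```text
t: 3.0
position: [0.4218, 0.2003, 0.3834]
eef_rot: [-0.006, 3.141, 0.0]
wrist_force: [0.2, 0.4, 0.6]
opening: 0.0849
```

```bash
python3 - <<'E'
from h import *
T=tool();print(T, status.read_state()['joint_pos'],status.read_state()['qd'])
im=vision.snapshot('wrist');cv2.imwrite('pics/w1.png',im);np.save('pics/w1.npy',T)
E
```

```text
[[-9.99992643e-01 -3.81306037e-03  4.17977140e-04  4.21750525e-01]
 [-3.81298965e-03  9.99992716e-01  1.69857081e-04  2.00271739e-01]
 [-4.18621770e-04  1.68262089e-04 -9.99999898e-01  3.83376928e-01]
 [ 0.00000000e+00  0.00000000e+00  0.00000000e+00  1.00000000e+00]] [2.86518087e-01 1.41996483e-01 6.71363505e-02 1.49548725e+00
 4.48064592e-05 2.82705062e-01] [-0.67969563  0.22276409  0.5864248   0.36338076  0.00136861 -0.85948264]
```

View pics/w1.png

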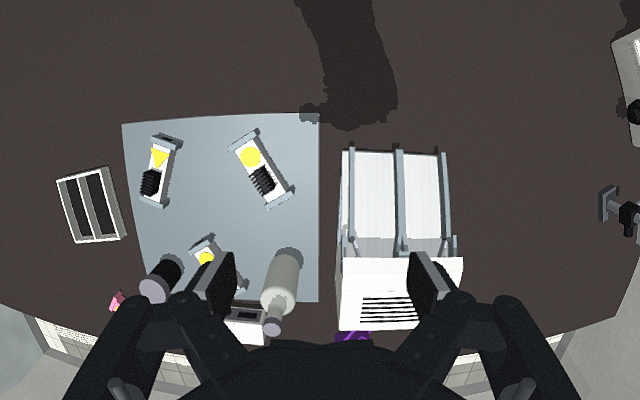

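```bash
python3 - <<'E'
from h import *
T=tool();s=status.read_state();print(T[:3,3],s['qd'].round(3))
im=vision.snapshot('wrist');cv2.imwrite('pics/w2.png',im);np.save('pics/w2.npy',T)
cv2.imwrite('pics/w2a.png',cv2.resize(im[110:260,120:320],None,fx=4,fy=4,interpolation=cv2.INTER_CUBIC))
cv2.imwrite('pics/w2b.png',cv2.resize(im[130:280,310:490],None,fx=4,fy=4,interpolation=cv2.INTER_CUBIC))
cv2.imwrite('pics/w2c.png',cv2.resize(im[155:255,45:135],None,fx=6,fy=6,interpolation=cv2.INTER_CUBIC))
E
```

```text
[0.4252368  0.19756    0.38464763] [ 0.073 -0.02  -0.074 -0.046  0.015  0.154]
```

View pics/w2a.png

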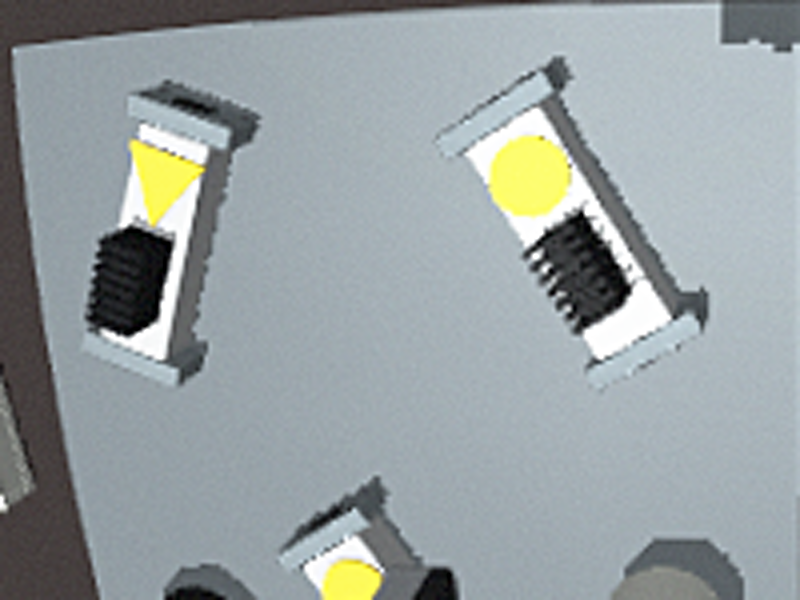

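View pics/w2b.png

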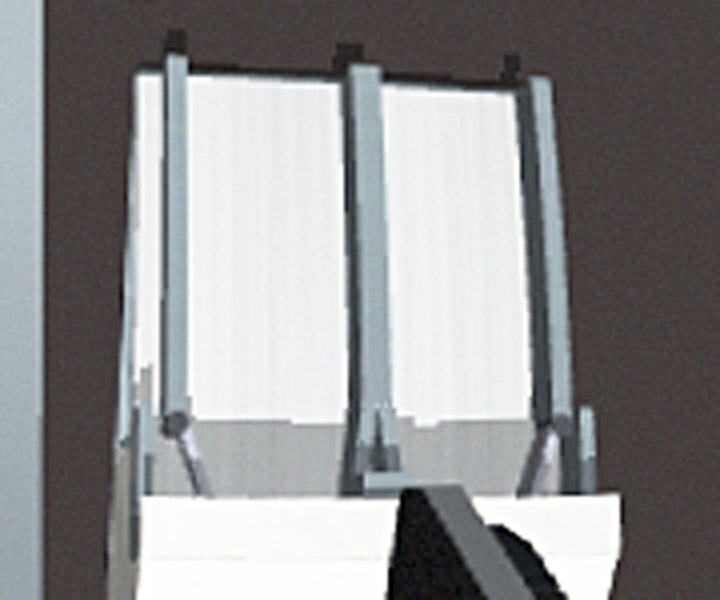

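View pics/w2c.png

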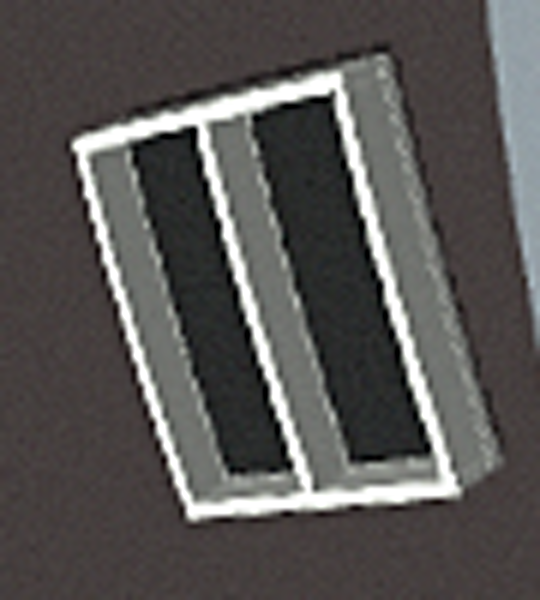

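```bash
cat > fit.py <<'E'
from h import *
def fitpose(c,local,px,x0,z=0.0):
    """local: Nx3 points in object frame; px rows/cols; solve x,y,yaw"""
    local=np.array(local);px=np.array(px)
    def f(v):
        W=np.c_[local[:,0]*np.cos(v[2])-local[:,1]*np.sin(v[2])+v[0],local[:,0]*np.sin(v[2])+local[:,1]*np.cos(v[2])+v[1],local[:,2]+z]
        return (proj(c,W)-px).ravel()
    s=least_squares(f,x0,loss='soft_l1',f_scale=1.0); return s.x,f(s.x).reshape(-1,2)
def uz(pts,k,r0,c0): return [[(y+.5)/k-.5+r0,(x+.5)/k-.5+c0] for x,y in pts]
MC=[[-.065,-.028,.03],[-.065,.028,.03],[.065,-.028,.03],[.065,.028,.03],[-.03,0,.031]]
B=np.radians(30);
def bay(x,y,z): return [x*np.cos(B)-z*np.sin(B), y, .085+x*np.sin(B)+z*np.cos(B)]
E
python3 - <<'E'
from fit import *
c=cam('wrist',np.load('pics/w2.npy'))
v,r=fitpose(c,MC,uz([(437,140),(548,68),(597,388),(703,328),(530,176)],4,110,120),[.46,.1,.4]);print('m1',v.round(4),np.degrees(v[2]),r.round(1).tolist())
v,r=fitpose(c,MC[:4],uz([(130,92),(232,130),(85,350),(180,385)],4,110,120),[.45,-.1,-.3]);print('m3',v.round(4),np.degrees(v[2]),r.round(1).tolist())
h=.077;v,r=fitpose(c,[[-h,-h,.03],[-h,h,.03],[h,h,.03],[h,-h,.03]],uz([(72,145),(340,72),(460,492),(190,520)],6,155,45),[.53,-.3,.1]);print('tray',v.round(4),np.degrees(v[2]),r.round(1).tolist())
L=[];P=[]
def add(b,p): L.append(bay(*b));P.append(p)
add((-.125,-.006,.022),(347,66));add((-.125,.006,.022),(382,66));add((-.125,-.074,.022),(187,55));add((-.125,.074,.022),(528,77))
add((-.125,-.092,0),(133,72));add((.021,-.076,.022),(177,416));add((.021,.076,.022),(558,422));
for ox in (.53,.54):
  v,r=fitpose(c,L,uz(P,4,130,310),[ox,.33,0]);print('con',v.round(4),np.degrees(v[2]),r.round(1).tolist())
E
```

```text
m1 [0.4552 0.0983 0.5242] 30.034788882121347 [[-0.6, -0.5], [-0.2, -0.9], [1.1, -0.0], [0.7, 0.8], [-0.5, 0.5]]
m3 [ 0.4558 -0.102  -0.3493] -20.01612233911543 [[-0.2, 0.0], [-0.8, 0.3], [0.2, -0.3], [1.2, -0.1]]
tray [ 0.5292 -0.3083  0.1355] 7.76339890513907 [[-0.4, -0.1], [-0.3, -0.3], [0.5, 0.3], [0.2, -0.0]]
con [ 0.5331  0.3228 -0.0307] -1.7578766978635545 [[-0.8, 0.7], [-0.3, -1.0], [-0.3, -0.6], [-0.3, 0.6], [0.0, 0.5], [1.2, 0.2], [0.8, -0.4]]
con [ 0.5331  0.3228 -0.0307] -1.7578765946424262 [[-0.8, 0.7], [-0.3, -1.0], [-0.3, -0.6], [-0.3, 0.6], [0.0, 0.5], [1.2, 0.2], [0.8, -0.4]]
```

```bash
sed -i 's/round(a,3)+0\./round(float(a),3)/;s/round(a,1)+0\./round(float(a),1)/' h.py; python3 - <<'E'
from h import *
plan([.4673,.1053,.13],down(np.radians(30)),85,n=8)
E
```

```text
8 rows, end [0.4673 0.1053 0.13  ]
[-0.0, 0.0, -0.065, -5.4, -11.7, 31.7, 85],
[-0.0, 0.001, -0.066, -4.6, -12.1, 31.8, 85],
[-0.0, -0.0, -0.065, -3.8, -12.3, 31.7, 85],
[-0.0, 0.0, -0.066, -3.0, -12.6, 31.7, 85],
[-0.001, 0.0, -0.065, -2.2, -12.7, 31.7, 85],
[0.0, 0.001, -0.066, -1.3, -12.9, 31.7, 85],
[0.0, -0.0, -0.065, -0.6, -12.9, 31.7, 85],
[0.0, 0.0, -0.065, 0.3, -12.9, 31.8, 85],
```

Call:
jog_arm --pt "0 0 -0.065 -5 -12 32 85" --pt "0 0 -0.066 -5 -12 32 85" --pt "0 0 -0.065 -4 -12 32 85" --pt "0 0 -0.066 -3 -13 32 85" --pt "0 0 -0.065 -2 -13 32 85" --pt "0 0 -0.066 -1 -13 32 85" --pt "0 0 -0.065 -1 -13 32 85" --pt "0 0 -0.065 0 -13 31 85" --pt "0 0 0 0 0 0 85"

```text
t: 4.22
position: [0.4632, 0.1069, 0.1261]
eef_rot: [0.814, -3.03, -0.001]
wrist_force: [-0.3, -0.4, 0.7]
opening: 0.0851
```

```bash
python3 - <<'E'
from h import *
T=tool();s=status.read_state();print(T.round(4),s['qd'].round(3),s['t'])
im=vision.snapshot('wrist');cv2.imwrite('pics/w3.png',im);np.save('pics/w3.npy',T)
E
```

```text
[[-8.654e-01 -5.011e-01 -4.200e-03  4.632e-01]
 [-5.011e-01  8.654e-01 -2.000e-04  1.069e-01]
 [ 3.700e-03  1.900e-03 -1.000e+00  1.261e-01]
 [ 0.000e+00  0.000e+00  0.000e+00  1.000e+00]] [ 0.018 -0.038  0.05   0.047  0.005  0.047] 4.225
```

View pics/w3.png

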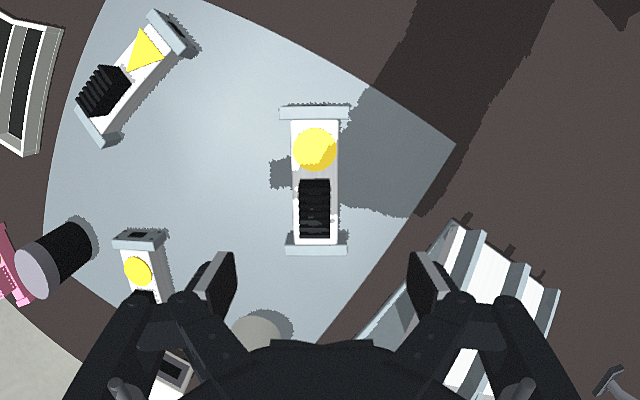

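```bash
python3 - <<'E'
from h import *
im=cv2.imread('pics/w3.png')
cv2.imwrite('pics/w3a.png',cv2.resize(im[95:265,260:370],None,fx=4,fy=4,interpolation=cv2.INTER_CUBIC)[:600])
cv2.imwrite('pics/w3b.png',cv2.resize(im[195:265,260:370],None,fx=6,fy=6,interpolation=cv2.INTER_CUBIC))
E
```

```text
(no output)
```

View pics/w3a.png

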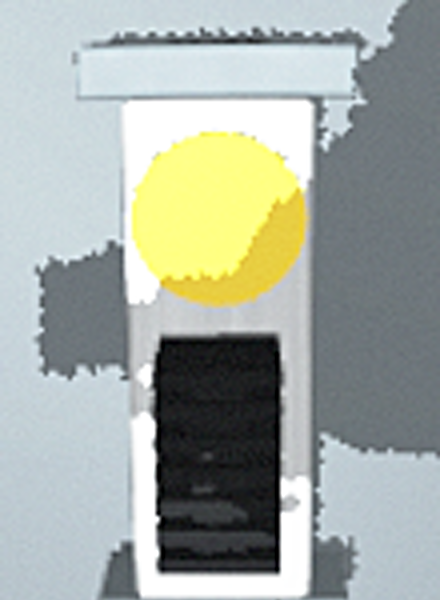

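View pics/w3b.png

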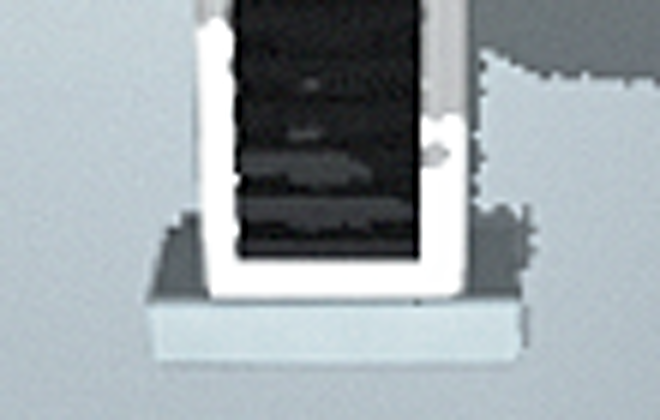

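```bash
python3 - <<'E'
from fit import *
c=cam('wrist',np.load('pics/w3.npy'))
px=uz([(78,44),(352,44)],4,95,260)+uz([(152,358),(519,358)],6,195,260)+uz([(220,218)],4,95,260)+uz([(240,258),(418,258)],6,195,260)
Lm=MC+[[.034,-.012,.06],[.034,.012,.06]]
for z in (-.003,0,.003):
  v,r=fitpose(c,Lm,px,[.46,.1,.5],z);print('m1',z,v.round(4),np.degrees(v[2]).round(2),r.round(1).tolist(),np.abs(r).sum().round(1))
v,r=fitpose(c,Lm,px,[.46,.1,.5])
g=[v[0]+.014*np.cos(v[2]),v[1]+.014*np.sin(v[2]),.049];print(g)
# two-view triangulation tag + corners
c2=cam('wrist',np.load('pics/w2.npy'))
a=uz([(437,140),(548,68),(597,388),(703,328),(530,176)],4,110,120)
for i in range(5): print(tri([(c,px[i]),(c2,a[i])]))
plan(g,down(v[2]),85,n=4)
E
```

```text
m1 -0.003 [0.4563 0.0972 0.5289] 30.3 [[0.3, -0.5], [-0.3, 1.7], [0.5, -0.5], [0.4, 0.4], [-0.2, -0.4], [-0.2, -0.8], [-0.3, 0.7]] 7.2
m1 0 [0.4556 0.0969 0.5286] 30.29 [[-0.7, -0.8], [-1.3, 2.3], [1.3, -0.8], [1.2, 0.8], [-0.7, -0.3], [0.5, -0.9], [0.4, 0.9]] 12.9
m1 0.003 [0.4547 0.0965 0.5284] 30.27 [[-1.9, -1.2], [-2.4, 2.8], [1.9, -1.1], [1.8, 1.2], [-1.3, -0.3], [1.0, -1.1], [0.9, 1.2]] 20.3
[np.float64(0.467672911898371), np.float64(0.10393610073932748), 0.049]
(array([0.41460057, 0.04011937, 0.02314777]), [np.float64(0.0004593211507865964), np.float64(0.00045932115078657)])
(array([0.38650176, 0.08840085, 0.01497277]), [np.float64(3.4927841945096364e-05), np.float64(3.492784194507521e-05)])
(array([0.525109  , 0.10609909, 0.02733079]), [np.float64(0.0005661928540080487), np.float64(0.0005661928540081437)])
(array([0.49756971, 0.15347234, 0.02750871]), [np.float64(0.00038936603280188614), np.float64(0.000389366032801807)])
(array([0.43025761, 0.08231056, 0.03021338]), [np.float64(0.00012177679313321726), np.float64(0.0001217767931331159)])
4 rows, end [0.4677 0.1039 0.049 ]
[0.0, -0.0, -0.001, -0.4, -1.2, 19.6, 85],
[0.001, -0.001, -0.001, -0.4, -1.2, 19.6, 85],
[-0.0, -0.0, -0.001, -0.3, -1.2, 19.7, 85],
[0.0, -0.001, -0.001, -0.4, -1.2, 19.6, 85],
```

Call:
jog_arm --pt "0 0 -0.004 -1 -3 20 85" --pt "0 0 0 -0.5 -2 20 85" --pt "0 0 0 0 0 20 60" --pt "0 0 0 0 0 15 60" --pt "0 0 0 0 0 2 60"

```text
t: 4.9
position: [0.4689, 0.1042, 0.0513]
eef_rot: [-0.822, 3.032, 0.0]
wrist_force: [0.5, 0.0, -0.3]
opening: 0.0602
```

Call:
jog_arm --pt "0 0 0 0 0 1 10" --pt "0 0 0 0 0 0 10" --pt "0 0 0 0 0 0 10" --pt "0 0 0 0 0 0 10"

```text
t: 5.4
position: [0.4694, 0.104, 0.0508]
eef_rot: [-0.823, 3.03, 0.001]
wrist_force: [-1.9, 1.9, 8.3]
opening: 0.0209
```

Call:
jog_arm --pt "0 0 0 0 0 -1 10" --pt "0 0 0 0 0 0 10"

```text
t: 5.65
position: [0.469, 0.1036, 0.051]
eef_rot: [-0.823, 3.031, -0.0]
wrist_force: [0.0, 1.5, 1.1]
opening: 0.0209
```

```bash
python3 - <<'E'
from h import *
T=tool();s=status.read_state();print(T.round(4)[:3,3],s['wrist_force'],s['opening'],s['t'])
im=vision.snapshot('wrist');cv2.imwrite('pics/w4.png',im);np.save('pics/w4.npy',T)
E
```

```text
[0.469  0.1036 0.051 ] [0.01830916 1.54637093 1.11794505] 0.020940346810831314 5.65
```

View pics/w4.png

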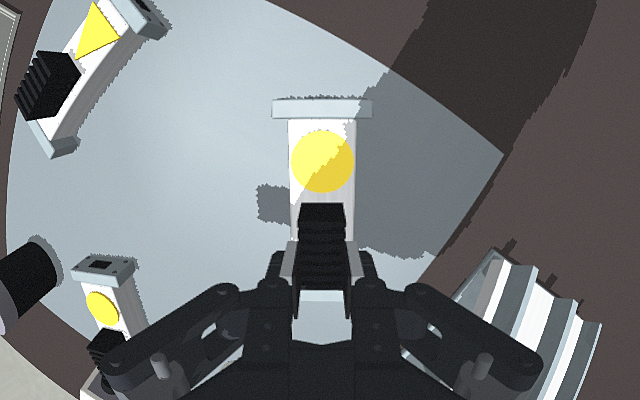

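```bash
cat >> fit.py <<'E'
CON=[.5331,.3228,-0.0307]
def inbay(side,b,con=None):
    con=CON if con is None else con
    l=bay(b[0],b[1]+(.04 if side=='L' else -.04),b[2]); c,s=np.cos(con[2]),np.sin(con[2])
    return np.array([con[0]+c*l[0]-s*l[1],con[1]+s*l[0]+c*l[1],l[2]])
def tobay(side,P,con=None):
    con=CON if con is None else con
    c,s=np.cos(con[2]),np.sin(con[2]);d=np.array(P)-[con[0],con[1],.085]
    x,y=c*d[0]+s*d[1],-s*d[0]+c*d[1]-(.04 if side=='L' else -.04)
    return np.array([x*np.cos(B)+d[2]*np.sin(B),y,-x*np.sin(B)+d[2]*np.cos(B)])
E
python3 - <<'E'
from fit import *
t=inbay('L',[-.06+.015,0,.051+.09]);print(t)
T=tool();cur,_=plan([.46,.12,.21],T[:3,:3],10,n=5)
plan(t,down(CON[2],B),10,T=cur,n=9)
E
```

```text
[0.42490825 0.36614139 0.18460958]
5 rows, end [0.46 0.12 0.21]
[0.0, 0.0, 0.0, -0.1, 3.7, -31.8, 10],
[0.0, 0.0, 0.0, -0.1, 3.8, -31.8, 10],
[0.0, 0.0, 0.0, -0.2, 3.7, -31.9, 10],
[0.0, 0.0, 0.0, -0.1, 3.7, -31.8, 10],
[0.0, 0.0, 0.0, -0.1, 3.8, -31.8, 10],
9 rows, end [0.4249 0.3661 0.1846]
[0.016, -0.057, 0.061, -10.5, 25.6, 2.8, 10],
[0.017, -0.056, 0.061, -8.7, 26.2, 3.0, 10],
[0.016, -0.057, 0.061, -6.9, 26.7, 2.9, 10],
[0.016, -0.056, 0.06, -5.2, 27.1, 2.9, 10],
[0.017, -0.057, 0.061, -3.3, 27.4, 2.7, 10],
[0.016, -0.057, 0.061, -1.5, 27.7, 2.3, 10],
[0.016, -0.056, 0.061, 0.3, 27.7, 1.9, 10],
[0.017, -0.057, 0.061, 2.1, 27.6, 1.4, 10],
[0.016, -0.056, 0.061, 3.8, 27.5, 0.8, 10],
```

Call:
jog_arm --pt "0 0 0 0 0 -15 10" --pt "0 0 0 0 2 -32 10" --pt "0 0 0 0 4 -40 10" --pt "0 0 0 0 6 -42 10" --pt "0 0 0 0 7 -30 10"

```text
t: 6.32
position: [0.4593, 0.1199, 0.2113]
eef_rot: [-0.822, 3.031, -0.0]
wrist_force: [-0.6, 1.1, -2.8]
opening: 0.0208
```

Call:
jog_arm --pt "0.016 -0.057 0.061 -10 26 3 10" --pt "0.016 -0.057 0.061 -9 26 3 10" --pt "0.016 -0.057 0.061 -7 27 3 10" --pt "0.016 -0.057 0.061 -5 27 3 10" --pt "0.016 -0.057 0.061 -3 27 3 10" --pt "0.016 -0.057 0.061 -2 28 2 10" --pt "0.016 -0.057 0.061 0 28 2 10" --pt "0.016 -0.057 0.061 2 28 1 10" --pt "0.016 -0.057 0.061 4 28 1 10" --pt "0 0 0 0 0 0 10"

```text
t: 7.58
position: [0.4222, 0.3686, 0.1831]
eef_rot: [0.037, 2.617, -0.007]
wrist_force: [-0.1, 0.4, -3.1]
opening: 0.0207
```

```bash
python3 - <<'E'
from fit import *
T=tool();s=status.read_state();print(T.round(4),tobay('L',T[:3,3]),s['wrist_force'],s['opening'],s['t'],s['joint_pos'].round(2))
im=vision.snapshot('wrist');cv2.imwrite('pics/w5.png',im);np.save('pics/w5.npy',T)
E
```

```text
[[-0.8654  0.0279  0.5003  0.4222]
 [ 0.0253  0.9996 -0.012   0.3686]
 [-0.5004  0.0023 -0.8658  0.1831]
 [ 0.      0.      0.      1.    ]] [-0.04814087  0.00237186  0.14104355] [-0.14583622  0.40263257 -3.08760307] 0.020685385070342635 7.575 [ 0.81  0.16 -0.59  0.44 -0.38  0.76]
```

View pics/w5.png

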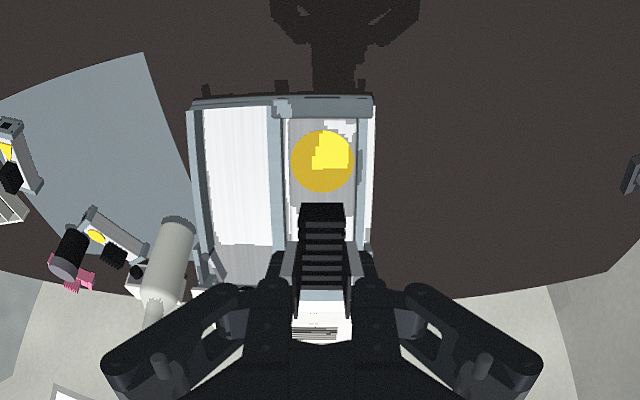

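```bash
cat > ov.py <<'E'
from fit import *
def ov(img,npy,out,con,crop,k):
    im=cv2.imread(img);c=cam('wrist',np.load(npy));r0,r1,c0,c1=crop
    z=cv2.resize(im[r0:r1,c0:c1],None,fx=k,fy=k,interpolation=cv2.INTER_CUBIC)
    for y in (-.074+.04,-.006+.04,.006+.04,.074+.04):
        for zz,col in ((.022,(0,0,255)),(0,(255,0,0))):
            pts=np.array([inbay('R',[x,y,zz],con) for x in np.linspace(-.125,.02,20)])
            p=proj(c,pts); q=np.c_[(p[:,1]-c0+.5)*k-.5,(p[:,0]-r0+.5)*k-.5].round().astype(int)
            cv2.polylines(z,[q],False,col,1)
    cv2.imwrite(out,z)
E
python3 - <<'E'
from ov import *
ov('pics/w5.png','pics/w5.npy','pics/w5o.png',CON,(85,285,180,390),3.5 and 3)
E
```

```text
(no output)
```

View pics/w5o.png

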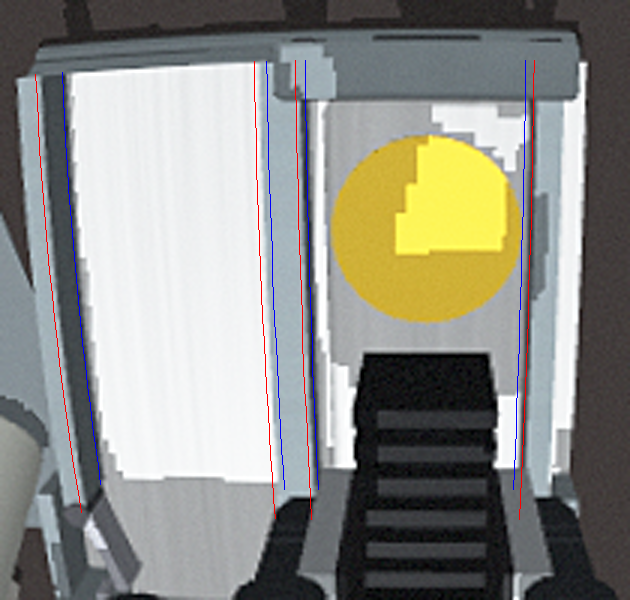

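Call:
jog_arm --pt "0 0 0 -1 -0.5 30 10" --pt "0 0 0 -1 -0.5 30 10" --pt "0 0 0 -1 0 18 10" --pt "0 0 0 0 0 2 10" --pt "0 0 0 0 0 0 10"

```text
t: 8.25
position: [0.4669, 0.3648, 0.1172]
eef_rot: [0.043, 2.616, -0.006]
wrist_force: [1.0, 0.7, -2.4]
opening: 0.0209
```

```bash
python3 - <<'E'
from fit import *
T=tool();s=status.read_state();print(tobay('L',T[:3,3]),s['wrist_force'],s['opening'],s['t'],s['ft_torque'])
im=vision.snapshot('wrist');cv2.imwrite('pics/w6.png',im);np.save('pics/w6.npy',T)
E
```

```text
[-4.22733378e-02 -2.22762169e-05  6.16024549e-02] [ 1.04510618  0.67338969 -2.39619837] 0.020929821962986105 8.25 [0.02265475 0.83354602 0.02101078]
```

View pics/w6.png

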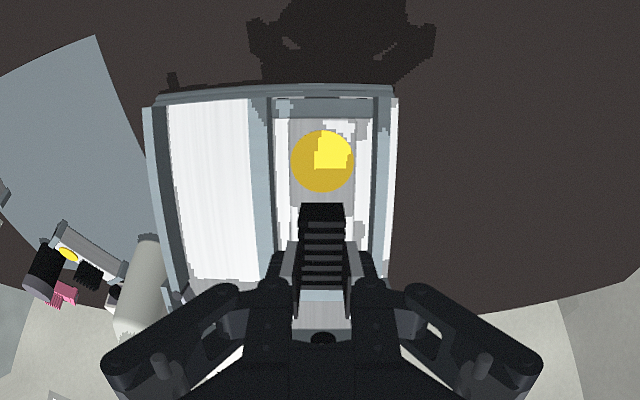

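Call:
jog_arm --pt "0 0 0 0 0 5 10" --pt "0 0 0 0 0 3 10" --pt "0 0 0 0 0 1 10" --pt "0 0 0 0 0 0 10"

```text
t: 8.8
position: [0.4712, 0.3653, 0.1089]
eef_rot: [0.042, 2.615, -0.006]
wrist_force: [-0.2, -0.0, -3.0]
opening: 0.0205
```

```bash
cat > st.py <<'E'
from fit import *
import sys
T=tool();s=status.read_state();a=sys.argv[1]
f=s['wrist_force']; c,sn=np.cos(CON[2]),np.sin(CON[2])
fx=np.array([c*f[0]+sn*f[1],-sn*f[0]+c*f[1],f[2]])
print('tcp bay',tobay(a,T[:3,3]).round(4),'F bay',[round(fx[0]*np.cos(B)+fx[2]*np.sin(B),1),round(fx[1],1),round(-fx[0]*np.sin(B)+fx[2]*np.cos(B),1)],s['opening'].round(4),s['t'],s['ft_torque'].round(2), 'toolrot err',np.degrees(R.from_matrix(T[:3,:3].T@down(CON[2],B)).as_rotvec()).round(2))
E
python3 st.py L
```

```text
Traceback (most recent call last):
  File "st.py", line 6, in <module>
    print('tcp bay',tobay(a,T[:3,3]).round(4),'F bay',[round(fx[0]*np.cos(B)+fx[2]*np.sin(B),1),round(fx[1],1),round(-fx[0]*np.sin(B)+fx[2]*np.cos(B),1)],s['opening'].round(4),s['t'],s['ft_torque'].round(2), 'toolrot err',np.degrees(R.from_matrix(T[:3,:3].T@down(CON[2],B)).as_rotvec()).round(2))
                                                                                                                                                          ^^^^^^^^^^^^^^^^^^
AttributeError: 'float' object has no attribute 'round'
```

```bash
sed -i "s/s\['opening'\].round(4)/round(s['opening'],4)/" st.py; python3 st.py L
```

```text
tcp bay [-0.0427  0.0006  0.0523] F bay [np.float64(-1.7), np.float64(-0.0), np.float64(-2.5)] 0.0205 8.8 [ 0.01  0.87 -0.01] toolrot err [ 0.18  0.13 -0.11]
```

Call:
jog_arm --pt "0 0 0 0 0 1 10" --pt "0 0 0 0 0 0.5 10" --pt "0 0 0 0 0 0 10"

```text
t: 9.18
position: [0.472, 0.3653, 0.1077]
eef_rot: [0.042, 2.615, -0.006]
wrist_force: [-1.2, 1.2, -4.0]
opening: 0.0206
```

```bash
python3 st.py L
```

```text
tcp bay [-0.0426  0.0006  0.0508] F bay [np.float64(-3.1), np.float64(1.2), np.float64(-2.8)] 0.0206 9.175 [-0.03  0.87 -0.01] toolrot err [ 0.18  0.13 -0.12]
```

Call:
jog_arm --pt "0 0 0 -5 0 0.5 10" --pt "0 0 0 -8 0 0.5 10" --pt "0 0 0 -8 0 0 10" --pt "0 0 0 -8 0 0 10" --pt "0 0 0 -6 0 0 10" --pt "0 0 0 0 0 0 10"

```text
t: 9.93
position: [0.5022, 0.364, 0.1244]
eef_rot: [0.041, 2.617, -0.007]
wrist_force: [-9.5, -0.5, 4.3]
opening: 0.0207
```

```bash
python3 st.py L
```

```text
tcp bay [-0.0081  0.0002  0.0502] F bay [np.float64(-6.0), np.float64(-0.7), np.float64(8.4)] 0.0207 9.925 [-0.33  1.78 -0.22] toolrot err [ 0.17  0.06 -0.08]
```

Call:
jog_arm --pt "0 0 0 -5 0 -0.5 10" --pt "0 0 0 -5 0 0 10" --pt "0 0 0 -5 0 0 10" --pt "0 0 0 -5 0 0 10" --pt "0 0 0 0 0 0 10"

```text
t: 10.55
position: [0.5206, 0.3634, 0.1352]
eef_rot: [0.043, 2.614, -0.007]
wrist_force: [-0.1, -2.2, -2.8]
opening: 0.0209
```

```bash
python3 st.py L
```

```text
tcp bay [0.0132 0.0002 0.0504] F bay [np.float64(-1.4), np.float64(-2.2), np.float64(-2.4)] 0.0209 10.55 [-0.54  0.78 -0.43] toolrot err [ 0.15  0.18 -0.16]
```

Call:
jog_arm --pt "0 0 0 -2 0 0 10" --pt "0 0 0 -2 0 0 10" --pt "0 0 0 0 0 0 10"

```text
t: 10.92
position: [0.524, 0.3641, 0.1375]
eef_rot: [0.042, 2.614, -0.005]
wrist_force: [-0.1, -0.1, -2.9]
opening: 0.0207
```

```bash
python3 st.py L
```

```text
tcp bay [0.0172 0.001  0.0506] F bay [np.float64(-1.6), np.float64(-0.1), np.float64(-2.4)] 0.0207 10.925 [ 0.01  0.7  -0.01] toolrot err [ 0.23  0.2  -0.14]
```

Call:
jog_arm --pt "0 0 0 -1 0 0 10" --pt "0 0 0 -1 0 0 10" --pt "0 0 0 0 0 0 10"

```text
t: 11.3
position: [0.5251, 0.3637, 0.138]
eef_rot: [0.042, 2.615, -0.006]
wrist_force: [-2.7, 0.5, -0.4]
opening: 0.0206
```

```bash
python3 st.py L
```

```text
tcp bay [0.0185 0.0006 0.0506] F bay [np.float64(-2.5), np.float64(0.4), np.float64(1.0)] 0.0206 11.3 [0.12 1.01 0.06] toolrot err [ 0.2   0.14 -0.12]
```

Call:
jog_arm --pt "0 0 0 -1 0 0 10" --pt "0 0 0 -1 0 0 10" --pt "0 0 0 0 0 0 10"

```text
t: 11.68
position: [0.5253, 0.3634, 0.1381]
eef_rot: [0.04, 2.618, -0.006]
wrist_force: [-8.6, 0.4, 0.7]
opening: 0.0209
```

```bash
python3 st.py L
```

```text
tcp bay [0.0187 0.0003 0.0505] F bay [np.float64(-7.1), np.float64(0.2), np.float64(4.9)] 0.0209 11.675 [0.07 2.05 0.07] toolrot err [ 0.18 -0.01 -0.03]
```

Call:
jog_arm --pt "0 0 0 1.5 0 0 10" --pt "0 0 0 0 0 0 60" --pt "0 0 0 0 0 0 60" --pt "0 0 0 0 0 -20 60" --pt "0 0 0 0 0 -40 60" --pt "0 0 0 0 0 -45 80" --pt "0 0 0 0 0 0 85"

```text
t: 12.55
position: [0.4736, 0.3664, 0.233]
eef_rot: [0.042, 2.61, -0.0]
wrist_force: [0.3, -0.1, 0.8]
opening: 0.0847
```

```bash
python3 - <<'E'
from fit import *
T=tool();s=status.read_state();print(T[:3,3],s['wrist_force'],s['opening'],s['t'],s['joint_pos'].round(2))
im=vision.snapshot('wrist');cv2.imwrite('pics/w7.png',im);np.save('pics/w7.npy',T)
E
```

```text
[0.47360259 0.36636057 0.23302944] [ 0.30619403 -0.09644782  0.76358148] 0.0846995338268895 12.55 [ 0.73  0.15 -0.46  0.55 -0.35  0.68]
```

View pics/w7.png

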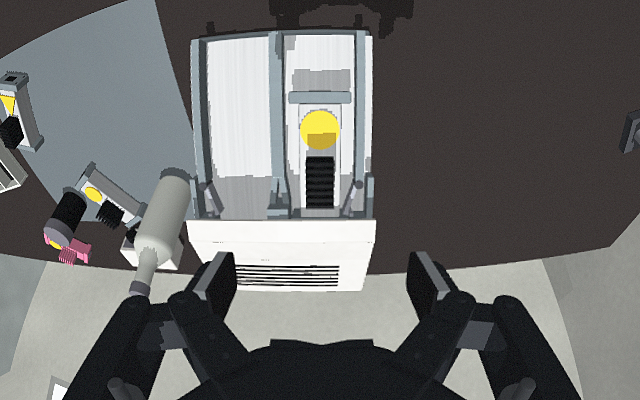

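```bash
python3 - <<'E'
from ov import *
im=cv2.imread('pics/w7.png'); cv2.imwrite('pics/w7z.png',cv2.resize(im[80:225,190:380],None,fx=4,fy=4,interpolation=cv2.INTER_CUBIC))
E
```

```text
(no output)
```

View pics/w7z.png

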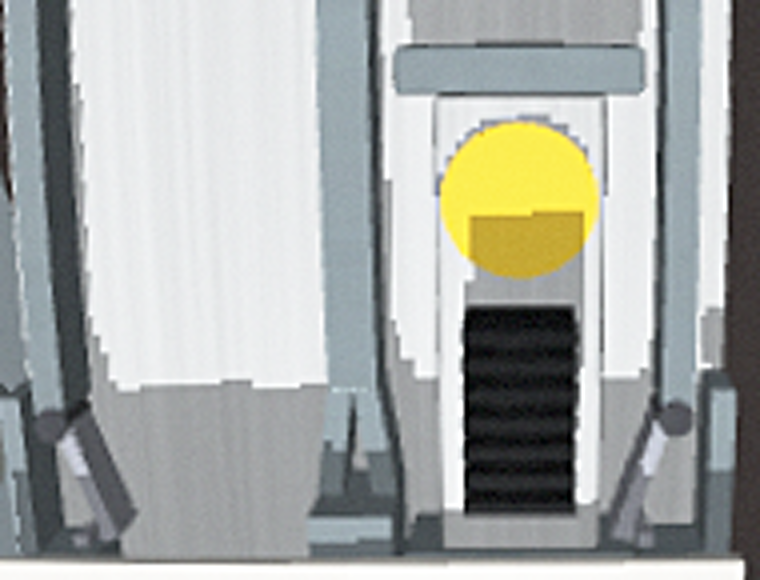

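```bash
python3 - <<'E'
from fit import *
T=tool();cur,_=plan([.46,.34,.29],down(CON[2],B*.8),85,T=T,n=2)
plan([.66,0.0,.24],down(np.radians(27)),85,T=cur,n=10)
E
```

```text
2 rows, end [0.46 0.34 0.29]
[0.003, 0.055, -0.001, -9.5, -12.9, -28.7, 85],
[0.003, 0.055, -0.002, -7.8, -12.9, -29.2, 85],
10 rows, end [0.66 0.   0.24]
[-0.011, 0.041, -0.049, -17.2, -33.4, 13.1, 85],
[-0.01, 0.041, -0.05, -16.0, -34.3, 12.1, 85],
[-0.011, 0.041, -0.049, -14.8, -35.2, 11.1, 85],
[-0.01, 0.041, -0.05, -13.4, -36.0, 10.2, 85],
[-0.011, 0.041, -0.049, -12.1, -36.8, 9.2, 85],
[-0.01, 0.041, -0.049, -10.5, -37.4, 8.4, 85],
[-0.011, 0.041, -0.05, -9.1, -38.0, 7.6, 85],
[-0.01, 0.041, -0.049, -7.4, -38.4, 6.8, 85],
[-0.011, 0.041, -0.05, -5.8, -38.9, 6.2, 85],
[-0.011, 0.041, -0.049, -4.1, -39.1, 5.5, 85],
```

Call:
jog_arm --pt "0.003 0.055 0 -10 -13 -29 85" --pt "0.003 0.055 0 -8 -13 -29 85"

```text
t: 12.85
position: [0.4597, 0.3383, 0.2879]
eef_rot: [0.045, 2.728, -0.014]
wrist_force: [0.6, 0.1, 0.5]
opening: 0.0852
```

Call:
jog_arm --pt "-0.011 0.041 -0.05 -17 -33 13 85" --pt "-0.01 0.041 -0.05 -16 -34 12 85" --pt "-0.011 0.041 -0.05 -15 -35 11 85" --pt "-0.01 0.041 -0.05 -13 -36 10 85" --pt "-0.011 0.041 -0.05 -12 -37 9 85" --pt "-0.01 0.041 -0.05 -11 -37 8 85" --pt "-0.011 0.041 -0.05 -9 -38 8 85" --pt "-0.01 0.041 -0.05 -7 -38 7 85" --pt "-0.011 0.041 -0.05 -6 -39 6 85" --pt "-0.011 0.041 -0.05 -4 -39 5 85"

```text
t: 14.1
position: [0.6595, -0.0017, 0.2378]
eef_rot: [0.737, -3.048, 0.001]
wrist_force: [0.8, -0.3, 0.9]
opening: 0.0852
```

Call:
jog_arm --pt "0 0 0 0 0 0 85"

```text
t: 14.22
position: [0.6599, -0.0029, 0.236]
eef_rot: [0.731, -3.048, 0.001]
wrist_force: [-0.7, 0.0, -1.0]
opening: 0.0849
```

```bash
python3 - <<'E'
from fit import *
T=tool();s=status.read_state();print(T.round(3),s['wrist_force'],s['qd'].round(2),s['t'],s['joint_pos'].round(2))
im=vision.snapshot('wrist');cv2.imwrite('pics/w8.png',im);np.save('pics/w8.npy',T)
E
```

```text
[[-0.891 -0.453 -0.007  0.66 ]
 [-0.453  0.891 -0.002 -0.003]
 [ 0.007  0.001 -1.     0.236]
 [ 0.     0.     0.     1.   ]] [-0.713166    0.02494292 -0.99932906] [ 0.04 -0.06 -0.06 -0.01  0.02  0.04] 14.225 [-0.11  0.56  0.3   1.31 -0.   -0.58]
```

View pics/w8.png

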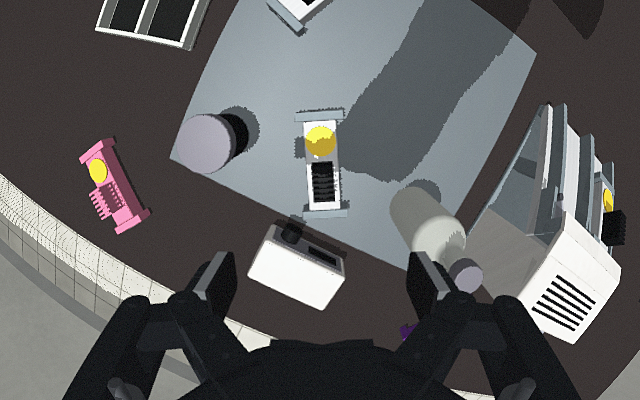

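```bash
python3 - <<'E'
from ov import *
im=cv2.imread('pics/w8.png'); cv2.imwrite('pics/w8z.png',cv2.resize(im[100:225,270:370],None,fx=4.8,fy=4.8,interpolation=cv2.INTER_CUBIC))
E
```

```text
(no output)
```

View pics/w8z.png

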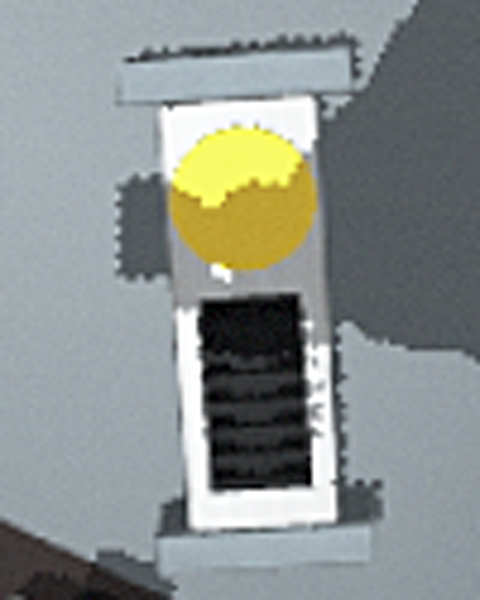

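```bash
python3 - <<'E'
from fit import *
c=cam('wrist',np.load('pics/w8.npy'))
px=uz([(118,62),(350,45),(158,568),(370,559),(243,198),(210,490),(312,485)],4.8,100,270)
Lm=MC+[[.034,-.012,.06],[.034,.012,.06]]
for z in (-.003,0):
  v,r=fitpose(c,Lm,px,[.65,.0,.5],z);print('m2',z,v.round(4),np.degrees(v[2]).round(2),r.round(1).tolist(),np.abs(r).sum().round(1))
c2=cam('wrist',np.load('pics/w3.npy'))
print(tri([(c,px[4]),(c2,[269,138])]))
g=[v[0]+.0145*np.cos(v[2]),v[1]+.0145*np.sin(v[2]),.051];print(g)
cur,_=plan(g[:2]+[.12],down(v[2]),85,n=4)
plan(g,down(v[2]),60,T=cur,n=3)
E
```

```text
m2 -0.003 [ 0.6543 -0.0043  0.5308] 30.41 [[-0.4, -0.2], [0.1, 0.3], [1.0, -0.2], [0.2, 0.9], [-0.3, -0.0], [-0.0, -0.4], [-0.2, -0.1]] 4.4
m2 0 [ 0.6537 -0.0046  0.5311] 30.43 [[-0.9, -0.5], [-0.4, 0.5], [1.4, -0.3], [0.6, 1.1], [-0.5, -0.0], [0.3, -0.5], [0.1, 0.0]] 7.0
(array([ 0.62844207, -0.01994533,  0.02720902]), [np.float64(0.0006485495053510059), np.float64(0.0006485495053509539)])
[np.float64(0.6662256613534095), np.float64(0.002728325231215846), 0.051]
4 rows, end [0.6662 0.0027 0.12  ]
[0.0, -0.001, -0.015, -2.2, 0.1, 29.2, 85],
[0.001, -0.002, -0.015, -2.2, -0.0, 29.2, 85],
[0.0, -0.001, -0.015, -2.1, 0.0, 29.2, 85],
[0.001, -0.002, -0.015, -2.1, 0.0, 29.2, 85],
3 rows, end [0.6662 0.0027 0.051 ]
[-0.0, 0.0, -0.0, -0.0, 0.0, 23.0, 60],
[-0.0, 0.0, -0.0, -0.0, 0.0, 23.0, 60],
[-0.0, 0.0, -0.0, -0.0, 0.0, 23.0, 60],
```

Call:
jog_arm --pt "0 -0.002 -0.015 -2 0 29 85" --pt "0 -0.002 -0.015 -2 0 29 85" --pt "0 -0.001 -0.015 -2 0 29 85" --pt "0 -0.001 -0.015 -2 0 29 85" --pt "0 0 0 0 0 23 70" --pt "0 0 0 0 0 23 60" --pt "0 0 0 0 0 15 60" --pt "0 0 0 0 0 4 60" --pt "0 0 0 0 0 0 60"

```text
t: 15.4
position: [0.6661, 0.0042, 0.0589]
eef_rot: [-0.828, 3.028, 0.0]
wrist_force: [0.4, -0.1, -0.9]
opening: 0.0597
```

```bash
python3 - <<'E'
from fit import *
T=tool();s=status.read_state();v=np.array([.6537,-.0046,.5311])
d=T[:2,3]-v[:2];c,sn=np.cos(v[2]),np.sin(v[2]);print(T[:3,3],'in mod',c*d[0]+sn*d[1],-sn*d[0]+c*d[1],s['wrist_force'],s['t'],np.degrees(R.from_matrix(T[:3,:3].T@down(v[2])).as_rotvec()).round(2))
E
```

```text
[0.66605124 0.00415033 0.05894562] in mod 0.01508174775035917 0.0012892948800938258 [ 0.39502755 -0.05186379 -0.94162586] 15.4 [-0.03  0.16  0.15]
```

Call:
jog_arm --pt "0 0 0 0 -1 5 60" --pt "0 0 0 0 0 3 60" --pt "0 0 0 0 0 0 10" --pt "0 0 0 0 0 0 10" --pt "0 0 0 0 0 0 10" --pt "0 0 0 0 0 0 10"

```text
t: 16.15
position: [0.6667, 0.0029, 0.0509]
eef_rot: [-0.827, 3.028, -0.0]
wrist_force: [0.1, -1.8, 4.2]
opening: 0.0207
```

```bash
python3 - <<'E'
from fit import *
T=tool();s=status.read_state();v=np.array([.6537,-.0046,.5311])
d=T[:2,3]-v[:2];c,sn=np.cos(v[2]),np.sin(v[2]);print(T[:3,3],'in mod',c*d[0]+sn*d[1],-sn*d[0]+c*d[1],s['wrist_force'],s['opening'],s['t'],np.degrees(R.from_matrix(T[:3,:3].T@down(v[2])).as_rotvec()).round(2))
t=inbay('R',[-.06+.015,0,.051+.09]);print(t)
# lift, then waypoint
cur,_=plan([.64,.0,.27],T[:3,:3],10,n=6)
cur,_=plan([.48,.16,.27],down(np.radians(10),B*.5),10,T=cur,n=6)
plan(t,down(CON[2],B),10,T=cur,n=5)
E
```

```text
[0.66670013 0.00294062 0.05094685] in mod 0.015028552023275634 -8.243220792456245e-05 [ 0.14413299 -1.80151996  4.22478015] 0.02074514855569365 16.15 [-0.05  0.15  0.14]
[0.42245263 0.28617908 0.18460958]
6 rows, end [0.64 0.   0.27]
[0.0, -0.0, 0.0, 4.0, 1.8, -36.5, 10],
[0.0, -0.0, 0.0, 4.0, 1.8, -36.5, 10],
[0.0, -0.0, 0.0, 3.9, 1.8, -36.6, 10],
[0.0, -0.0, 0.0, 4.0, 1.8, -36.5, 10],
[0.0, -0.0, 0.0, 4.0, 1.9, -36.5, 10],
[0.0, -0.0, 0.0, 4.0, 1.8, -36.5, 10],
6 rows, end [0.48 0.16 0.27]
[0.008, -0.043, 0.059, 9.4, 36.5, -0.1, 10],
[0.008, -0.042, 0.06, 11.5, 35.9, -0.8, 10],
[0.007, -0.043, 0.059, 13.6, 35.1, -1.6, 10],
[0.008, -0.043, 0.06, 15.6, 34.3, -2.5, 10],
[0.008, -0.042, 0.059, 17.4, 33.2, -3.4, 10],
[0.008, -0.043, 0.06, 19.3, 32.2, -4.5, 10],
5 rows, end [0.4224 0.2862 0.1846]
[0.016, -0.052, 0.038, 11.1, 26.8, 14.7, 10],
[0.015, -0.052, 0.038, 12.9, 26.7, 13.6, 10],
[0.016, -0.053, 0.038, 14.6, 26.3, 12.5, 10],
[0.016, -0.052, 0.038, 16.2, 25.9, 11.3, 10],
[0.015, -0.052, 0.038, 17.7, 25.4, 10.0, 10],
```

Call:
jog_arm --pt "0 0 0 0 0 -18 10" --pt "0 0 0 4 2 -40 10" --pt "0 0 0 5 2 -42 10" --pt "0 0 0 5 2 -42 10" --pt "0 0 0 5 2 -42 10" --pt "0 0 0 5 2 -36 10"

```text
t: 16.9
position: [0.6398, -0.0004, 0.2731]
eef_rot: [-0.828, 3.027, 0.001]
wrist_force: [1.0, 0.6, -3.7]
opening: 0.0207
```

Call:
jog_arm --pt "0.008 -0.043 0.06 9 36 0 10" --pt "0.008 -0.043 0.06 12 36 -1 10" --pt "0.008 -0.043 0.06 14 35 -2 10" --pt "0.008 -0.043 0.06 16 34 -2 10" --pt "0.008 -0.043 0.06 17 33 -3 10" --pt "0.008 -0.043 0.06 19 32 -5 10"

```text
t: 17.65
position: [0.4791, 0.159, 0.2713]
eef_rot: [-0.243, 2.868, 0.034]
wrist_force: [0.2, 0.4, -3.8]
opening: 0.0208
```

Call:
jog_arm --pt "0.016 -0.052 0.038 11 27 15 10" --pt "0.015 -0.052 0.038 13 27 14 10" --pt "0.016 -0.053 0.038 15 26 12 10" --pt "0.016 -0.052 0.038 16 26 11 10" --pt "0.015 -0.052 0.038 18 25 10 10" --pt "0 0 0 0 0 0 10"

```text
t: 18.4
position: [0.42, 0.2855, 0.1835]
eef_rot: [0.038, 2.62, -0.011]
wrist_force: [0.5, 0.1, -3.8]
opening: 0.0206
```

```bash
python3 st.py R; python3 - <<'E'
from fit import *
T=tool()
im=vision.snapshot('wrist');cv2.imwrite('pics/w9.png',im);np.save('pics/w9.npy',T)
plan(inbay('R',[-.045,.0008,.0515]),down(CON[2],B),10,T=T,n=4)
E
```

```text
tcp bay [-0.0477 -0.0008  0.1412] F bay [np.float64(-1.5), np.float64(0.1), np.float64(-3.6)] 0.0206 18.4 [ 0.02  0.93 -0.02] toolrot err [-0.01 -0.11  0.1 ]
4 rows, end [0.4672 0.2856 0.1071]
[-0.0, -0.0, 0.0, -0.7, 0.4, 22.4, 10],
[-0.0, -0.001, 0.001, -0.7, 0.4, 22.5, 10],
[-0.0, -0.0, 0.0, -0.7, 0.4, 22.4, 10],
[-0.0, -0.001, 0.001, -0.7, 0.4, 22.4, 10],
```

View pics/w9.png

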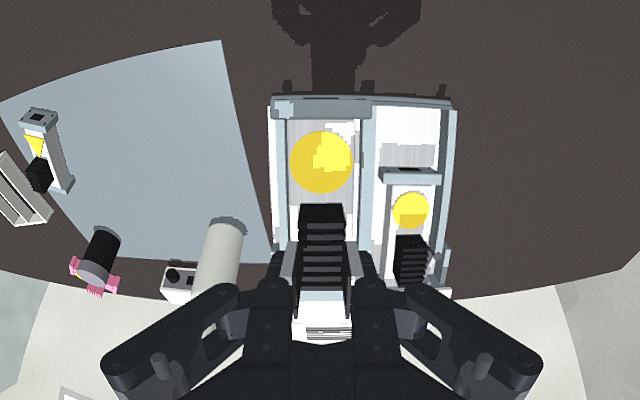

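Call:
jog_arm --pt "0 0 0 -1 0.5 26 10" --pt "0 0 0 -1 0.5 26 10" --pt "0 0 0 -1 0.5 22 10" --pt "0 0 0 0 0 12 10" --pt "0 0 0 0 0 3 10" --pt "0 0 0 0 0 0 10"

```text
t: 19.2
position: [0.4705, 0.2845, 0.1102]
eef_rot: [0.044, 2.616, -0.01]
wrist_force: [-0.5, 0.1, -2.8]
opening: 0.0208
```

```bash
python3 st.py R
```

```text
tcp bay [-0.0406 -0.0002  0.0525] F bay [np.float64(-1.8), np.float64(0.1), np.float64(-2.2)] 0.0208 19.2 [ 0.03  0.91 -0.06] toolrot err [-0.03  0.1  -0.17]
```

Now slide up, lowering about 2 mm in passing.

Call:
jog_arm --pt "0 0 0 -6 0.3 0.5 10" --pt "0 0 0 -8 0.3 0.5 10" --pt "0 0 0 -8 0 0.5 10" --pt "0 0 0 -8 0 0 10" --pt "0 0 0 -5 0 0 10" --pt "0 0 0 0 0 0 10"

```text
t: 19.95
position: [0.5013, 0.2846, 0.126]
eef_rot: [0.043, 2.617, -0.009]
wrist_force: [-2.9, 2.4, -2.6]
opening: 0.0203
```

```bash
python3 st.py R
```

```text
tcp bay [-0.006   0.0008  0.0508] F bay [np.float64(-3.9), np.float64(2.3), np.float64(-0.8)] 0.0203 19.95 [0.53 1.35 0.32] toolrot err [ 0.04  0.04 -0.13]
```

Call:
jog_arm --pt "0 0 0 -5 0 0 10" --pt "0 0 0 -5 0 0 10" --pt "0 0 0 -5 0 0 10" --pt "0 0 0 -5 0 0 10" --pt "0 0 0 -3 0 0 10" --pt "0 0 0 -2 0 0 10" --pt "0 0 0 -1 0 0 10" --pt "0 0 0 0 0 0 10"

```text
t: 20.95
position: [0.5225, 0.2829, 0.1379]
eef_rot: [0.043, 2.619, -0.012]
wrist_force: [-7.2, 0.7, -2.9]
opening: 0.0204
```

```bash
python3 st.py R
```

```text
tcp bay [ 0.0183 -0.0002  0.0506] F bay [np.float64(-7.6), np.float64(0.4), np.float64(1.1)] 0.0204 20.95 [0.15 1.99 0.08] toolrot err [-0.07 -0.06 -0.1 ]
```

Call:
jog_arm --pt "0 0 0 -1.5 0 0 10" --pt "0 0 0 0 0 0 10"

```text
t: 21.2
position: [0.5226, 0.2828, 0.1379]
eef_rot: [0.042, 2.621, -0.012]
wrist_force: [-12.5, 1.1, -0.8]
opening: 0.0207
```

```bash
python3 st.py R
```

```text
tcp bay [ 0.0184 -0.0003  0.0505] F bay [np.float64(-11.3), np.float64(0.7), np.float64(5.6)] 0.0207 21.2 [0.31 2.77 0.11] toolrot err [-0.07 -0.19 -0.05]
```

Stopped against the stop. Release and retract with a narrow opening (the neighbour's sink is nearby).

Call:
jog_arm --pt "0 0 0 2.5 0 0 10" --pt "0 0 0 0 0 0 55" --pt "0 0 0 0 0 0 55" --pt "0 0 0 0 0 -20 55" --pt "0 0 0 0 0 -40 55" --pt "0 0 0 0 0 -45 80" --pt "0 0 0 0 0 0 85"

```text
t: 22.08
position: [0.4715, 0.2864, 0.2333]
eef_rot: [0.044, 2.61, -0.006]
wrist_force: [0.7, 0.3, -0.5]
opening: 0.0847
```

```bash
python3 - <<'E'
from fit import *
T=tool();s=status.read_state();print(T[:3,3],s['wrist_force'],s['opening'],s['t'],s['joint_pos'].round(2))
im=vision.snapshot('wrist');cv2.imwrite('pics/w10.png',im);np.save('pics/w10.npy',T)
cv2.imwrite('pics/w10z.png',cv2.resize(im[60:240,220:440],None,fx=3.3,fy=3.3,interpolation=cv2.INTER_CUBIC))
E
```

```text
[0.47150156 0.28638105 0.23333363] [ 0.70959598  0.28562083 -0.48485622] 0.0846926720147148 22.075 [ 0.59  0.03 -0.6   0.49 -0.3   0.55]
```

View pics/w10z.png

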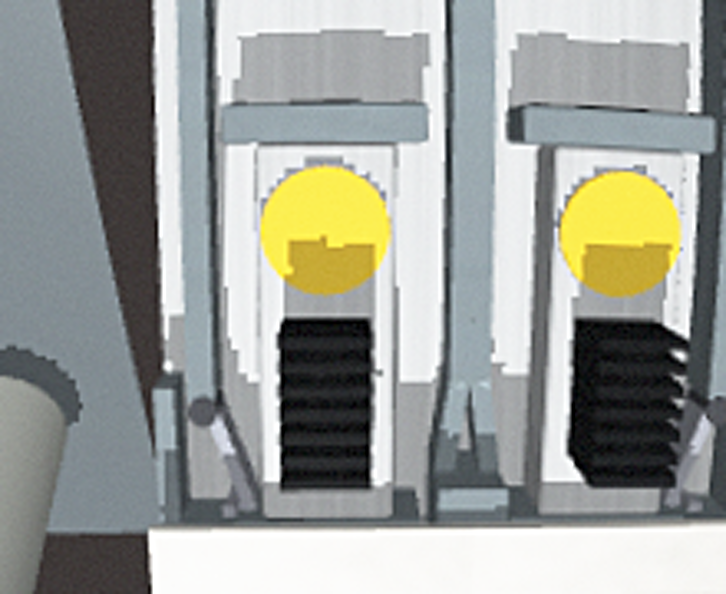

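```bash
python3 - <<'E'
from fit import *
plan([.465,-.105,.19],down(np.radians(-20)),85,n=10)
E
```

```text
10 rows, end [ 0.465 -0.105  0.19 ]
[0.009, 0.052, 0.031, 1.5, -39.1, 3.8, 85],
[0.008, 0.053, 0.031, 0.0, -39.1, 4.2, 85],
[0.009, 0.052, 0.03, -1.4, -39.0, 4.5, 85],
[0.009, 0.053, 0.031, -2.8, -38.9, 4.7, 85],
[0.008, 0.052, 0.031, -4.3, -38.8, 4.8, 85],
[0.009, 0.052, 0.031, -5.7, -38.6, 5.0, 85],
[0.009, 0.053, 0.031, -7.1, -38.3, 4.9, 85],
[0.008, 0.052, 0.03, -8.6, -38.1, 4.8, 85],
[0.009, 0.052, 0.031, -10.0, -37.7, 4.7, 85],
[0.009, 0.053, 0.031, -11.4, -37.4, 4.5, 85],
```

Call:
jog_arm --pt "0.009 0.052 0.031 1 -39 4 85" --pt "0.008 0.053 0.031 0 -39 4 85" --pt "0.009 0.052 0.03 -1 -39 4 85" --pt "0.009 0.053 0.031 -3 -39 5 85" --pt "0.008 0.052 0.031 -4 -39 5 85" --pt "0.009 0.052 0.031 -6 -39 5 85" --pt "0.009 0.053 0.031 -7 -38 5 85" --pt "0.008 0.052 0.03 -9 -38 5 85" --pt "0.009 0.052 0.031 -10 -38 5 85" --pt "0.009 0.053 0.031 -11 -37 4 85"

```text
t: 23.38
position: [0.4638, -0.1078, 0.1874]
eef_rot: [-0.548, -3.087, 0.004]
wrist_force: [0.4, 0.1, -1.0]
opening: 0.0849
```

Call:
jog_arm --pt "0 0 0 0 0 0 85"

```text
t: 23.5
position: [0.4642, -0.1086, 0.187]
eef_rot: [-0.552, -3.087, 0.005]
wrist_force: [-0.1, -0.3, -0.4]
opening: 0.0853
```

```bash
python3 - <<'E'
from fit import *
T=tool();s=status.read_state();print(T.round(3),s['wrist_force'],s['qd'].round(2),s['t'],s['joint_pos'].round(2))
im=vision.snapshot('wrist');cv2.imwrite('pics/w11.png',im);np.save('pics/w11.npy',T)
cv2.imwrite('pics/w11z.png',cv2.resize(im[90:240,260:380],None,fx=4,fy=4,interpolation=cv2.INTER_CUBIC))
E
```

```text
[[-0.938  0.346 -0.006  0.464]
 [ 0.346  0.938 -0.002 -0.109]
 [ 0.005 -0.004 -1.     0.187]
 [ 0.     0.     0.     1.   ]] [-0.14619849 -0.32603598 -0.38966652] [ 0.05 -0.04 -0.05 -0.01  0.02  0.02] 23.5 [-0.38  0.23 -0.34  1.01 -0.   -0.03]
```

View pics/w11.png

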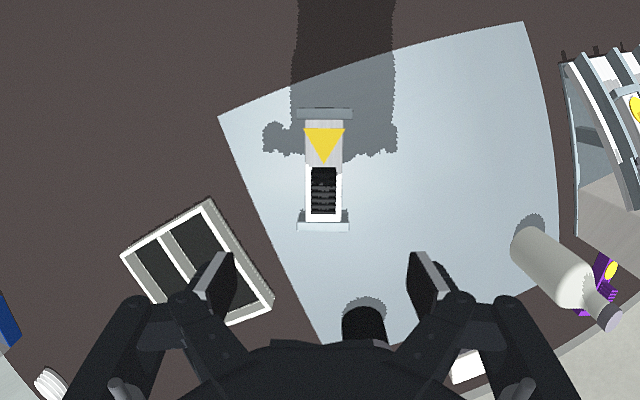

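View pics/w11z.png

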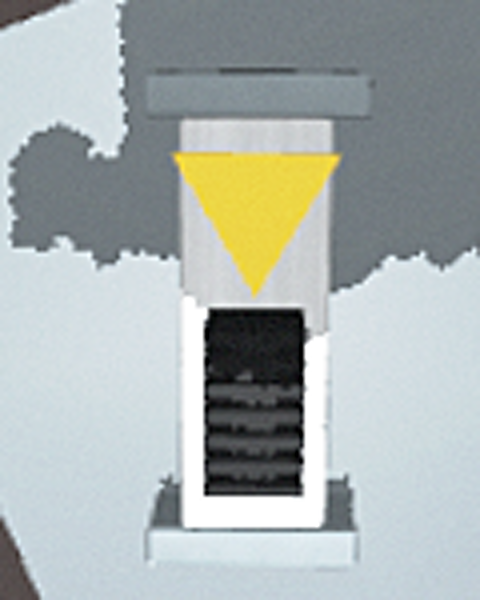

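```bash
python3 - <<'E'
from fit import *
c=cam('wrist',np.load('pics/w11.npy'))
px=uz([(146,73),(372,73),(145,563),(357,566),(204,496),(302,496)],4,90,260)
Lm=MC[:4]+[[.034,-.012,.06],[.034,.012,.06]]
for z in (-.003,0):
  v,r=fitpose(c,Lm,px,[.45,-.1,-.35],z);print('m3',z,v.round(4),np.degrees(v[2]).round(2),r.round(1).tolist(),np.abs(r).sum().round(1))
g=[v[0]+.0145*np.cos(v[2]),v[1]+.0145*np.sin(v[2]),.051];print(g)
plan(g,down(v[2]),85,n=5)
h=.077;v,r=fitpose(c,[[-h,-h,.03],[-h,h,.03],[h,h,.03]],[[257,121],[198,210],[307,273]],[.53,-.3,.1]);print('tray',v.round(4),np.degrees(v[2]),r.round(1).tolist())
im=cv2.imread('pics/w11.png');cv2.imwrite('pics/w11t.png',cv2.resize(im[190:340,110:290],None,fx=4,fy=4,interpolation=cv2.INTER_CUBIC))
E
```

```text
m3 -0.003 [ 0.4566 -0.104  -0.3663] -20.99 [[-0.2, -0.3], [0.6, 0.0], [0.1, 0.8], [0.0, -0.6], [-0.4, -0.2], [-0.0, 0.3]] 3.6
m3 0 [ 0.4559 -0.1037 -0.3666] -21.01 [[-1.0, -0.5], [-0.2, 0.4], [0.5, 0.5], [0.4, -0.4], [-0.1, -0.4], [0.3, 0.4]] 5.1
[np.float64(0.469422595041142), np.float64(-0.1088914968215606), 0.051]
5 rows, end [ 0.4695 -0.1089  0.051 ]
[-0.001, -0.001, 0.003, -1.3, 0.1, 27.2, 85],
[-0.0, -0.001, 0.003, -1.3, 0.2, 27.3, 85],
[-0.001, -0.001, 0.003, -1.2, 0.1, 27.2, 85],
[-0.001, -0.001, 0.003, -1.3, 0.1, 27.2, 85],
[-0.001, -0.001, 0.003, -1.2, 0.1, 27.3, 85],
tray [ 0.5246 -0.2994  0.1006] 5.765241577754337 [[-8.4, -0.1], [1.3, -1.5], [0.0, 3.7]]
```

View pics/w11t.png

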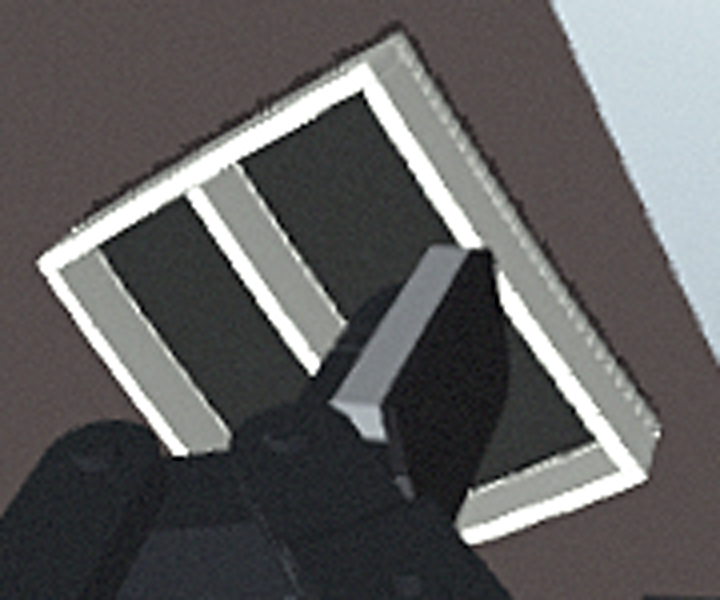

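```bash
python3 - <<'E'
from fit import *
h=.077
A=[[-h,-h,.03],[-h,h,.03],[h,h,.03]];pa=uz([(38,262),(370,63),(648,480)],4,190,110)
c=cam('wrist',np.load('pics/w11.npy'))
v,r=fitpose(c,A,pa,[.53,-.3,.1]);print('tray',v.round(4),np.degrees(v[2]),r.round(1).tolist())
c2=cam('wrist',np.load('pics/w2.npy'));pb=uz([(72,145),(340,72),(460,492)],6,155,45)
for i in range(3): print(tri([(c,pa[i]),(c2,pb[i])]))
E
```

```text
tray [ 0.5295 -0.3081  0.1233] 7.062831113345338 [[-0.1, -0.5], [-0.2, -0.3], [0.6, 0.8]]
(array([ 0.46107329, -0.38222995,  0.0408463 ]), [np.float64(0.0005635128268703884), np.float64(0.0005635128268703666)])
(array([ 0.44304117, -0.23961902,  0.0325338 ]), [np.float64(0.0004192098095741854), np.float64(0.0004192098095742085)])
(array([ 0.59398351, -0.22199695,  0.03093574]), [np.float64(0.0005867951305799022), np.float64(0.0005867951305799257)])
```

Call:
jog_arm --pt "0 0 0.003 -1 0 30 85" --pt "0 -0.001 0.003 -1 0 30 85" --pt "0 -0.001 0.003 -2 0 30 70" --pt "0 -0.001 0.003 -1 0 28 60" --pt "0 -0.001 0.003 -1 0 14 60" --pt "0 0 0 0 0 2 60" --pt "0 0 0 0 0 0 60"

```text
t: 24.42
position: [0.4695, -0.1083, 0.0554]
eef_rot: [0.569, 3.088, -0.006]
wrist_force: [0.1, 0.6, 0.1]
opening: 0.0604
```

```bash
cat > m3.py <<'E'
from fit import *
T=tool();s=status.read_state();v=np.array([.4559,-.1037,-.3666])
d=T[:2,3]-v[:2];c,sn=np.cos(v[2]),np.sin(v[2]);print(T[:3,3],'in mod',c*d[0]+sn*d[1],-sn*d[0]+c*d[1],s['wrist_force'],s['opening'],s['t'],np.degrees(R.from_matrix(T[:3,:3].T@down(v[2])).as_rotvec()).round(2))
E
python3 m3.py
```

```text
[ 0.46952935 -0.10834658  0.05540183] in mod 0.014389235969836904 0.0005475315093123531 [0.13458382 0.63001013 0.05517959] 0.060390279309868296 24.425 [-0.21  0.12  0.14]
```

Call:
jog_arm --pt "0 0 0 0 0 4.5 60" --pt "0 0 0 0 0 0 10" --pt "0 0 0 0 0 0 10" --pt "0 0 0 0 0 0 10" --pt "0 0 0 0 0 0 10"

```text
t: 25.05
position: [0.4691, -0.1087, 0.0507]
eef_rot: [0.57, 3.089, -0.007]
wrist_force: [-2.2, -1.2, 5.9]
opening: 0.0212
```

```bash
python3 m3.py; python3 - <<'E'
from fit import *
a=np.radians(7.4); n=np.array([.5293,-.3082])+np.array([-np.sin(a),np.cos(a)])*.0365
print('nestL',n); g=n+.0145*np.array([np.cos(a),np.sin(a)])
T=tool();cur,_=plan([.475,-.13,.18],T[:3,:3],10,T=T,n=4)
plan([*g,.15],down(a),10,T=cur,n=5)
E
```

```text
[ 0.46910691 -0.10873514  0.0506766 ] in mod 0.0141341395936354 3.3364742780672176e-05 [-2.21290439 -1.24901258  5.94130971] 0.021151259503590786 25.05 [-0.25  0.09  0.11]
nestL [ 0.52459896 -0.272004  ]
4 rows, end [ 0.475 -0.13   0.18 ]
[0.0, 0.0, 0.0, -3.3, -4.6, -32.3, 10],
[0.0, 0.0, 0.0, -3.3, -4.6, -32.3, 10],
[0.0, 0.0, 0.0, -3.4, -4.5, -32.3, 10],
[0.0, 0.0, 0.0, -3.3, -4.6, -32.3, 10],
5 rows, end [ 0.539  -0.2702  0.15  ]
[-0.001, 0.0, -0.099, -21.9, -21.6, 6.1, 10],
[-0.001, 0.0, -0.099, -19.7, -23.7, 6.1, 10],
[-0.001, 0.0, -0.098, -17.3, -25.5, 6.1, 10],
[-0.001, 0.0, -0.099, -14.7, -27.1, 6.0, 10],
[-0.001, 0.001, -0.099, -11.9, -28.4, 6.1, 10],
```

Call:
jog_arm --pt "0 0 0 0 0 -15 10" --pt "0 0 0 -4 -4 -35 10" --pt "0 0 0 -4 -5 -40 10" --pt "0 0 0 -5 -9 -40 10" --pt "0 0 -0.099 -22 -22 6 10" --pt "0 0 -0.099 -20 -24 6 10" --pt "0 0 -0.099 -17 -26 6 10" --pt "0 0 -0.099 -15 -27 6 10" --pt "0 0 -0.099 -12 -28 6 10" --pt "0 0 0 0 0 0 10"

```text
t: 26.3
position: [0.539, -0.2717, 0.1495]
eef_rot: [0.203, -3.133, 0.005]
wrist_force: [0.2, -0.8, -3.1]
opening: 0.0208
```

```bash
python3 - <<'E'
from fit import *
a=np.radians(7.4); n=np.array([.5293,-.3082])+np.array([-np.sin(a),np.cos(a)])*.037
g=n+.0145*np.array([np.cos(a),np.sin(a)])
T=tool();s=status.read_state();print(T[:3,3],g,s['t'],s['opening'],s['wrist_force'])
im=vision.snapshot('wrist');cv2.imwrite('pics/w12.png',im);np.save('pics/w12.npy',T)
plan([*g,.075],down(a),10,T=T,n=3)
E
```

```text
[ 0.5390005  -0.27166618  0.14952692] [ 0.53891379 -0.26964063] 26.3 0.020801389148149323 [ 0.16038019 -0.82469215 -3.13656655]
3 rows, end [ 0.539  -0.2696  0.075 ]
[-0.001, -0.001, 0.0, -0.1, 0.7, 24.8, 10],
[-0.001, -0.0, 0.0, -0.1, 0.8, 24.9, 10],
[-0.001, -0.001, 0.0, -0.1, 0.7, 24.8, 10],
```

View pics/w12.png

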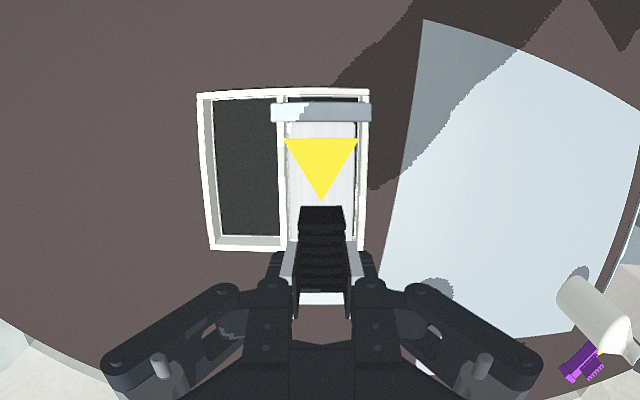

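```bash
python3 - <<'E'
from fit import *
im=cv2.imread('pics/w12.png');cv2.imwrite('pics/w12z.png',cv2.resize(im[80:260,185:385],None,fx=3.3,fy=3.3,interpolation=cv2.INTER_CUBIC))
E
```

```text
(no output)
```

View pics/w12z.png

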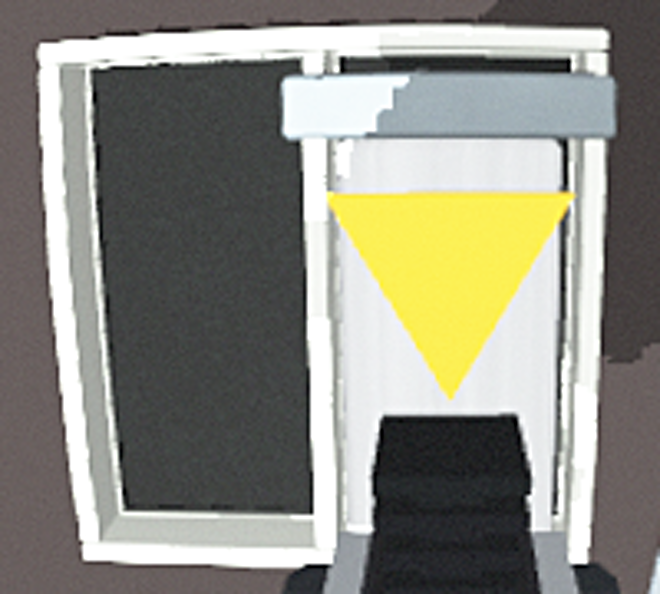

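```bash
python3 - <<'E'
from fit import *
h=.077;c=cam('wrist',np.load('pics/w12.npy'))
A=[[-h,-h,.03],[-h,h,.03],[h,-h,.03],[h,-.003,.03]]
v,r=fitpose(c,A,uz([(40,46),(608,32),(85,557),(336,565)],3.3,80,185),[.53,-.3,.1]);print('tray',v.round(4),np.degrees(v[2]),r.round(1).tolist())
a=v[2]; n=v[:2]+np.array([-np.sin(a),np.cos(a)])*.037
g=n+.0145*np.array([np.cos(a),np.sin(a)]);print(g)
plan([*g,.075],down(a),10,n=3)
E
```

```text
tray [ 0.5292 -0.3083  0.1298] 7.434764503222577 [[-0.6, -0.4], [-1.4, 1.4], [1.7, 0.4], [1.4, -4.2]]
[ 0.53876742 -0.26972872]
3 rows, end [ 0.5387 -0.2697  0.075 ]
[-0.001, -0.001, -0.0, -0.2, 0.3, 24.9, 10],
[-0.001, -0.0, -0.001, -0.1, 0.2, 25.0, 10],
[-0.0, -0.001, 0.0, -0.1, 0.3, 24.9, 10],
```

Call:
jog_arm --pt "0 0 0 0 0.5 28 10" --pt "0 0 0 0 0.5 28 10" --pt "0 0 0 0 0 22 10" --pt "0 0 0 0 0 9 10" --pt "0 0 0 0 0 2 10" --pt "0 0 0 0 0 0 10"

```text
t: 27.1
position: [0.5393, -0.2697, 0.0627]
eef_rot: [-0.205, 3.135, -0.007]
wrist_force: [-0.1, 0.5, -2.8]
opening: 0.0205
```

```bash
python3 - <<'E'
from fit import *
T=tool();s=status.read_state();print(T[:3,3],s['t'],s['opening'],s['wrist_force'],s['ft_torque'])
E
```

```text
[ 0.53928345 -0.26971542  0.06268479] 27.1 0.02054574768219715 [-0.09061878  0.48817534 -2.75499534] [ 0.01407066 -0.03701634 -0.02725532]
```

Call:
jog_arm --pt "0 0 0 0 0 3 10" --pt "0 0 0 0 0 2 10" --pt "0 0 0 0 0 1 10" --pt "0 0 0 0 0 0 10"

```text
t: 27.6
position: [0.5391, -0.2702, 0.0567]
eef_rot: [-0.204, 3.135, -0.008]
wrist_force: [-1.8, -1.7, 5.0]
opening: 0.0209
```

Contact at the expected height. Release, retract.

Call:
jog_arm --pt "0 0 0 0 0 0 60" --pt "0 0 0 0 0 0 60" --pt "0 0 0 0 0 -15 60" --pt "0 0 0 0 0 -40 60" --pt "0 0 0 0 0 -50 85" --pt "0 0 0 15 0 -50 85" --pt "0 0 0 40 0 -20 85" --pt "0 0 0 50 0 0 85" --pt "0 0 0 0 0 0 85"

```text
t: 28.72
position: [0.4324, -0.2827, 0.2325]
eef_rot: [0.202, -3.135, 0.007]
wrist_force: [1.0, -0.3, 0.7]
opening: 0.085
```

```bash
python3 - <<'E'
from fit import *
s=status.read_state();print(s['position'],s['t'],s['wrist_force'])
for n in ('wrist','top','side'):
    cv2.imwrite(f'pics/end_{n}.png',vision.snapshot(n))
im=cv2.imread('pics/end_top.png');cv2.imwrite('pics/end_topz.png',cv2.resize(im[110:290,150:480],None,fx=2.4,fy=2.4,interpolation=cv2.INTER_CUBIC))
im=cv2.imread('pics/end_side.png');cv2.imwrite('pics/end_sidez.png',cv2.resize(im[100:360,220:460],None,fx=2.3,fy=2.3,interpolation=cv2.INTER_CUBIC))
E
```

```text
[ 0.43244761 -0.2826791   0.23250168] 28.725 [ 1.01426434 -0.3419392   0.67842818]
```

View pics/end_wrist.png

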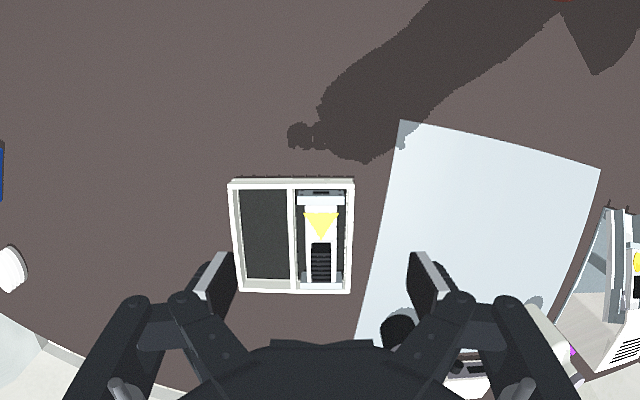

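View pics/end_topz.png

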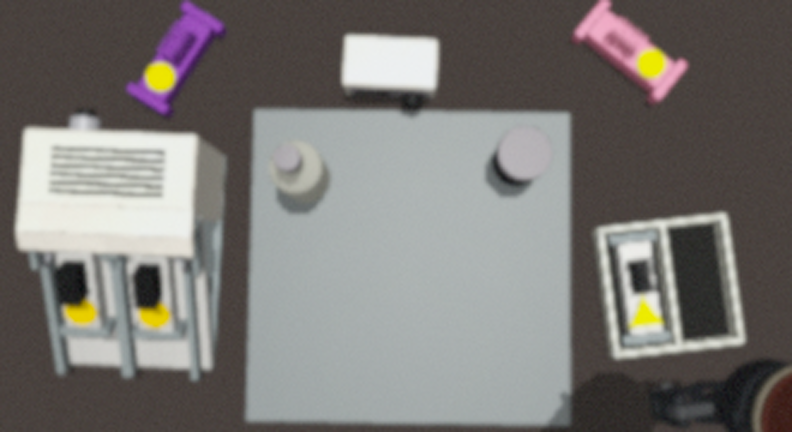

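View pics/end_sidez.png

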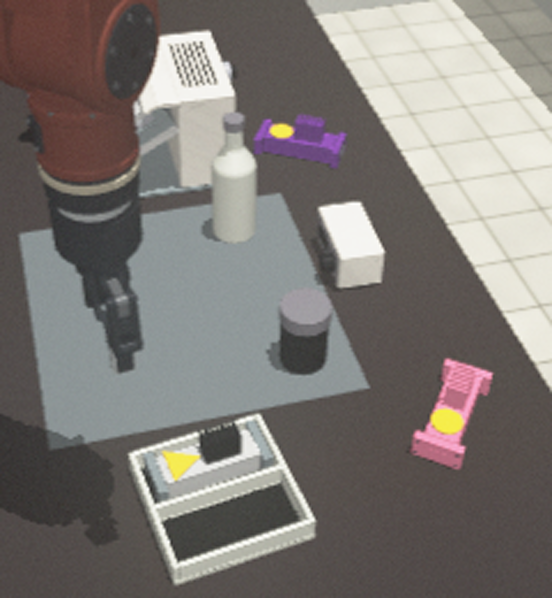

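```bash
python3 -c "
from cell import order,status
print(order.close_job(), status.read_state()['t'])"
```

```text
the job is handed in; nothing more can be done
the job is handed in; nothing more can be done
```

The job was handed in at about 29 s of the 72 s allowed. Both round-tag modules are in the console, one in the left bay and one in the right. The three-cornered-tag module lies flat in the left nest of the returns tray.

- **Bays:** each module was pushed until it stopped moving, at 7 N (left) and 11 N (right). The tool stopped at the same bay x, within 0.3 mm, in both. Close-up pictures after release showed both levers sprung in behind the front plates and both modules staying put. I did not read the catch angles, so the click rests on those pictures and on the sideways force dropping to nearly zero.
- **Tray:** the module touched down at the expected height, with the tool at z = 0.0567 m. The final pictures show it level between the nest walls.
- **Bystanders:** the bottle, lens can and stage controller are upright and, by eye, where they started in the final pictures. The pink and purple look-alikes were not touched.
- **Forces:** the largest wrist force reported was about 13 N, and nothing was dropped.

The camera measurements disagreed with the stated sizes by 1–3 mm in places, and one far tray corner by about 11 mm in height. I used the stated heights and confirmed them by contact force.

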